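# Assemble a reed organ pipe on the bench

## Task

Put the reed pipe together on the green stand from the bottom up, letting go of each part before fetching the next: the grey boot, foot down in the stand's hole; the reed block from its wooden holder, lowered into the boot until its flange rests on the rim; the copper tube, drawn straight up out of the rack and stood in the socket on the reed block; last the brass cap, fully down over the tube's top. Leave the pipe standing upright, and leave the bright aluminium tube, the bottle and the screwdriver where they are.

Things in the scene. Friction and masses are not known exactly. Their poses are not given: they have to be found in the camera images.
- stand: Green painted square assembly stand, fixed, 110 x 110 x 30 mm high, with one round blind hole (47 mm diameter, rim bevelled, 20 mm deep, floor 10 mm above the bench) in the middle of its top. Origin: on the hole's axis at the underside (bench level); z up.
- boot: Loose grey metal cup, 100 mm high, 0.25 kg, standing mouth up on the bench. Foot 40 mm diameter for 24 mm (bevelled to 32 mm at the bottom), widening to 50 mm diameter from 40 mm up to the rim; wall 4 mm, mouth 41 mm wide, hollow down to 35 mm above its underside. Origin: centre of the foot's underside; z up along its axis. Seated, it is 10 mm above the stand's origin.
- holder: Brown wooden block, fixed, 70 x 70 x 66 mm high, with a round hole 43 mm diameter and 62 mm deep in its top, in which the reed block hangs by its flange. Origin: on the hole's axis at the underside (bench level); z up.
- reed_block: Loose grey block, 0.25 kg, in the holder. Flange 54 mm dia., 32 mm high, rests on the holder's top; under it a 36 mm plug 15 mm long (bevelled), then a 12 mm brass shallot reaching 55 mm below the flange. In its top a socket 34 mm dia., 18 mm deep, and a thin wire end 14 mm tall (harmless). Origin: on the axis at the flange's underside, z up; seated: 100 mm above the boot's origin.
- rack: Plywood rack, fixed, 70 x 170 x 65 mm high, with two deep round wells (32 mm diameter, 57 mm deep, floor 8 mm above the bench) at y = -45 mm and +45 mm in its frame; one holds the copper tube, the other the bright aluminium tube, either way round. Origin: centre of the underside; y along its length, z up.
- copper_tube: Loose copper tube, 28 mm diameter, 120 mm long, 0.14 kg, ends chamfered 3 mm, dark disc at the top; upright in a well of the rack, 63 mm of it above the rack's top, so it must rise about 60 mm straight up to come free. Origin: centre of its lower end; z up along its axis. Seated, it is 14 mm above the reed block's origin.
- cap: Loose brass-coloured round cap, 40 mm diameter, 28 mm high, lying closed side up on the bench; its underside has a bore 34 mm diameter and 18 mm deep that goes over the tube. About 0.08 kg. Origin: centre of the open underside; z up. Seated on the copper tube its origin is 102 mm above the tube's origin.
- bright_tube: Loose bright aluminium tube of the same size as the copper one (28 mm diameter, 120 mm long), standing in the other well of the rack; not part of this pipe, stays where it is. Origin: centre of its lower end; z up.
- bottle: Bystander: dark red bottle with a blue cap and a paper label, 70 mm diameter, 200 mm high, standing on the bench. Origin: centre of the underside; z up.
- screwdriver: Bystander: screwdriver about 200 mm long lying on the bench along its own x, handle to -x. Origin: about the middle of its length.
Mind the look-alikes: they are no part of the job. What is shaped like the stand but blue or pink is not meant.

How it is judged:
By the outcome, as a careful person would: the job done as asked, in the order asked, and still so for the second after the job is handed in, with the robot touching nothing.
It also fails if it takes over 128 s, if anything falls off the work surface, if the arm or the gripper's body presses on something with over 40 N, if the wrist force passes 120 N, or if a joint passes its speed limit or range.

## Robot

A 7-joint arm with a two-finger parallel gripper is mounted at the origin on the work surface. World frame = base frame: x ahead of the robot, y to its left, z up, the work surface at z = 0. Lengths are in m, angles in rad, forces in N, time in s.
With the tool pointing down it reaches from about 0.425 to 0.825 m from the base axis. Payload 3.6 kg.
Tool frame: the origin (TCP) lies on the front face of the gripper's body, between the roots of the fingers; the fingertips stand 84 mm ahead of it and the grasp point (between the pads) lies 65 mm ahead of it; z points along the fingers, y is the line along which they close (so a half turn about z gives the same grasp; the last joint's range is limited). The gripper opens to 93 mm and grips with 3 to 60 N. Pads are 15 mm wide; open, the fingers measure 128 mm over their backs; the gripper's body (75 mm by 188 mm) begins 65 mm behind the grasp point.
Start: joints at [-1.325, 0.615, -0.013, 1.423, 0.008, 1.103, -0.04], TCP at [0.174, 0.626, 0.303] pointing down, gripper open.
Joint ranges: [-3.12, 3.12], [-0.3, 2.06], [-1.34, 1.32], [0.26, 2.42], [-1.36, 4.5], [0.01, 1.98], [-2.84, 2.84]. Speed limits (rad/s): [2.79, 2.79, 3.14, 3.14, 3.14, 3.14, 3.14].

## Interface

Orientations are given as a unit quaternion [x, y, z, w].
In Python, from bench import robot gives the robot as it stands.
- The arm moves only by the tool drive_tool, never from a script. Its argument "rows" is a list of rows, each an object with "offset": the shift along the tool's x, y, z in mm, a list of three; "angular": the turn, a rotation vector about the tool's x, y, z in rad, a list of three; "jaw": the closure, from -1 (fully open) to 1 (shut). A call has 1 to 10 rows; each row is the pose to reach, as a shift and turn from the pose commanded when the call began, along the tool's axes at that moment; what a row does not reach only later rows make up. A row lasts 1/10 s, in which the tool goes at most 50 mm and 8.59 degrees, less where a joint would pass 70% of its speed; a pose out of reach is approached as far as the arm can. A call with a gripper value outside its range is refused whole. The fingers move at their own pace and stop on an object; "newtons" is the grip in N (left out, the last holds). Time passes only in rows, so rows that repeat a pose let the fingers close. It gives the time, the measured TCP pose, the force, the opening and the grip force at its end, in the units of the state.
- robot.get_obs(): the state, without advancing time (a new reading comes with each control period).
- robot.capture(name): name is "scene" or "top" or "wrist"; returns the picture (400x640x3 uint8, blue, green, red); there is no depth.
- robot.calibration(name): a dict with "intrinsics" (3x3 intrinsics, pixels), "xyz" and "rotation" of the camera in the world; the wrist camera has in their place "T_tool_cam" (4x4, takes a point from camera to tool coordinates, whose origin is the TCP and whose axes are the flange's). Camera axes: x right, y down, z forward; pixel columns grow to the right and rows downward; lengths in m; the calibration is good to about 2 mm. A picture is of the moment at which its call begins: read the wrist's pose just before it. calibration takes no time and is no camera call.
- robot.hand_in(): hands the job in; it is judged then, once.
The state is a dict: "time_s": time; "q": joint angles; "joint_vel": joint speeds; "joint_efforts": joint torques, N m; "tcp_pos": TCP position; "orientation": TCP orientation; "wrist_force": force on the tool from outside, world axes, zero at the start; "wrist_torque": the same for the moment, N m; "gripper_width": finger opening in m; "grip_force": force on a finger pad.
Only numpy, scipy, OpenCV 4.12 (cv2) and the standard library are available. Lean on these libraries where they do the work, as an engineer would, in place of code of your own. Each camera call takes 0.05 s, during which the arm holds its last target. There are 200 camera calls.

## Working session

There is one attempt and no reset: what is moved stays moved. The work goes in short steps, Python scripts to look and compute and a tool call to move; the robot and the scene stay as the last step left them, time stands still between calls to the robot, and variables do not carry over. Pictures are saved under pics/ and viewed, at most 15 in all, crops included, and the job is handed in when it is done.

Besides the shell and the picture viewer there is one more tool, called after "Emit:" as a command line: name --argument value ..., lists and objects as JSON in quotes. drive_tool: Moves the arm, as the interface text tells. Its arguments: {"type":"object","properties":{"rows":{"type":"array","items":{"type":"object","properties":{"offset":{"type":"array","items":{"type":"number"}},"angular":{"type":"array","items":{"type":"number"}},"jaw":{"type":"number"}}}},"newtons":{"type":"number"}},"required":["rows"]}

```bash
ls; mkdir -p pics
python3 - <<'E'
from bench import robot
import cv2,numpy as np
o=robot.get_obs();print(o)
for n in("scene","top"):
    im=robot.capture(n);cv2.imwrite(f"pics/{n}0.png",im);print(n,robot.calibration(n))
print(robot.calibration("wrist"))
E
```

```text
pics
{'time_s': 0.0, 'q': array([-1.3255307 ,  0.61590124, -0.01262398,  1.42487078,  0.00810799,
        1.10339818, -0.04034744]), 'joint_vel': array([ 0.00097555,  0.00080231, -0.00114978,  0.00048124,  0.00117108,
        0.00222955,  0.00029778]), 'joint_efforts': array([-4.87125544e-04, -4.58946562e+01,  2.09305258e-01, -1.65745050e+01,
       -6.10651053e-02,  2.06530862e-02,  2.31997437e-04]), 'tcp_pos': array([0.17431451, 0.62559926, 0.30160187]), 'orientation': array([ 1.35401171e-01,  9.90790052e-01, -1.25445198e-03, -1.52066924e-04]), 'wrist_force': array([ 0.02620497, -0.26544655,  0.61679637]), 'wrist_torque': array([0.01460213, 0.04031138, 0.01177473]), 'grip_force': 0.0, 'gripper_width': 0.09301700373232026}
scene {'intrinsics': array([[486.29706133,   0.        , 320.95101625],
       [  0.        , 486.29706133, 198.10184101],
       [  0.        ,   0.        ,   1.        ]]), 'xyz': array([1.51019784, 0.12090396, 0.95955163]), 'rotation': array([ 0.60345664,  0.7019105 , -0.27965304, -0.25486449])}
top {'intrinsics': array([[390.51305399,   0.        , 323.93900161],
       [  0.        , 390.51305399, 197.67288556],
       [  0.        ,   0.        ,   1.        ]]), 'xyz': array([0.49640665, 0.00473974, 1.21696368]), 'rotation': array([-0.6998667 ,  0.71090313, -0.04364615,  0.05383637])}
{'intrinsics': array([[320.08429216,   0.        , 317.93477364],
       [  0.        , 320.08429216, 198.087428  ],
       [  0.        ,   0.        ,   1.        ]]), 'T_tool_cam': array([[ 3.54936172e-04, -9.63417509e-01, -2.68004808e-01,
         7.44444662e-02],
       [ 9.99999730e-01,  5.14603959e-04, -5.25521872e-04,
         4.78434589e-04],
       [ 6.44213308e-04, -2.68004549e-01,  9.63417431e-01,
        -8.23065185e-02],
       [ 0.00000000e+00,  0.00000000e+00,  0.00000000e+00,
         1.00000000e+00]])}
```

View pics/scene0.png

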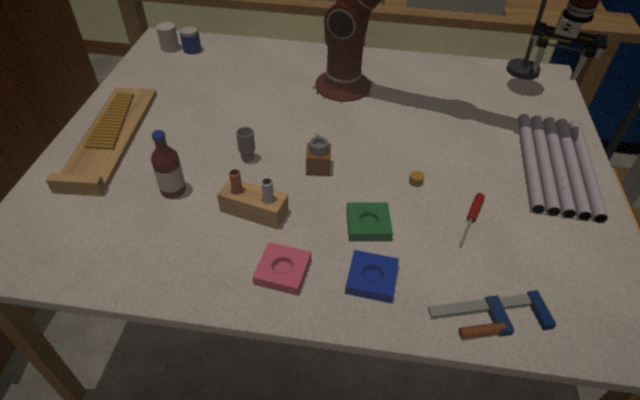

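View pics/top0.png

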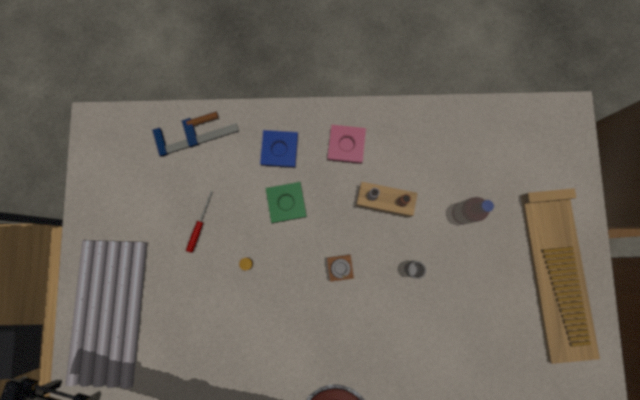

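The scene view shows every part. In the top view (left is +y) the pixels are:
- green stand hole (286,202)
- boot (412,269)
- reed block (340,267)
- copper tube (403,200) and bright tube (372,195)
- cap (246,264)
- blue and pink decoy stands and the bystanders elsewhere

In the scene view the pixels are:
- stand hole (369,217)
- boot mouth (246,131)
- reed block (318,145)
- copper tube top (236,173)
- cap (417,177)

```bash
cat > h.py <<'E'
from bench import robot
import cv2, numpy as np
from scipy.spatial.transform import Rotation as R
def cam(n,o=None):
    c=robot.calibration(n)
    if n!="wrist": return c["intrinsics"],R.from_quat(c["rotation"]).as_matrix(),np.array(c["xyz"])
    T=np.eye(4);T[:3,:3]=R.from_quat(o["orientation"]).as_matrix();T[:3,3]=o["tcp_pos"]
    T=T@c["T_tool_cam"];return c["intrinsics"],T[:3,:3],T[:3,3]
def ray(c,px):
    K,M,t=c;d=M@np.linalg.solve(K,[px[0],px[1],1]);return t,d/np.linalg.norm(d)
def onz(c,px,z):
    t,d=ray(c,px);return t+d*(z-t[2])/d[2]
def tri(obs):
    A=np.zeros((3,3));b=np.zeros(3);L=[]
    for c,px in obs:
        t,d=ray(c,px);P=np.eye(3)-np.outer(d,d);A+=P;b+=P@t;L.append((t,P))
    x=np.linalg.solve(A,b);return x,[1e3*np.linalg.norm(P@(x-t)) for t,P in L]
def proj(c,X):
    K,M,t=c;p=K@(M.T@(np.asarray(X)-t));return p[:2]/p[2]
def go(xyz,yaw=None,o=None):
    """print offset (mm) and turn (rad) taking TCP to xyz, tool down, tool-x yaw in world"""
    o=o or robot.get_obs();Q=R.from_quat(o["orientation"])
    off=Q.inv().apply(np.array(xyz)-o["tcp_pos"])*1e3
    r=np.zeros(3)
    if yaw is not None:
        T=R.from_matrix(np.array([[np.cos(yaw),np.sin(yaw),0],[np.sin(yaw),-np.cos(yaw),0],[0,0,-1]]).T.T)
        r=(Q.inv()*T).as_rotvec()
    print("offset",off.round(1),"turn",r.round(3),"tcp",o["tcp_pos"].round(4),"t",round(o["time_s"],2))
def pic(n,name=None):
    o=robot.get_obs();im=robot.capture(n)
    if name: cv2.imwrite(f"pics/{name}.png",im)
    return im,cam(n,o),o
E
python3 - <<'E'
from h import *
T,S=cam("top"),cam("scene")
for n,a,b in [("stand",(286,202),(369,217)),("boot rim",(415,269),(246,131)),("reed top",(341,267),(318,145)),("copper top",(406,200),(236,173)),("bright top",(371,193),(267,182)),("cap",(246,263),(417,175))]:
    x,e=tri([(T,a),(S,b)]);print(n,x.round(3),np.round(e,1))
for n,p in [("stand corners",[(267,186),(300,182),(306,217),(271,222)]),("holder",[(326,258),(350,255),(353,278),(328,281)])]:
    print(n,[onz(T,q,.03 if n[0]=='s' else .066)[:2].round(3) for q in p])
E
```

```text
stand [0.65  0.14  0.027] [2.5 2.5]
boot rim [ 0.445 -0.231  0.103] [1.5 1.5]
reed top [ 0.453 -0.023  0.086] [2.4 2.4]
copper top [ 0.638 -0.209  0.119] [3.8 3.8]
bright top [ 0.66  -0.117  0.122] [2.6 2.6]
cap [0.467 0.262 0.026] [3.4 3.4]
stand corners [array([0.701, 0.196]), array([0.711, 0.094]), array([0.603, 0.076]), array([0.589, 0.183])]
holder [array([0.479, 0.017]), array([ 0.486, -0.053]), array([ 0.421, -0.06 ]), array([0.413, 0.012])]
```

Run:
```python
from h import *
go((.52,.25,.31),np.radians(115))
```

```text
offset [-433.8 -269.1   -7.7] turn [-0.002  0.001  0.863] tcp [0.1743 0.6257 0.3017] t 0.1
```

Emit:
drive_tool --rows '[{"offset": [-434, -269, -8], "angular": [0, 0, 0.863], "jaw": -1}, {"offset": [-434, -269, -8], "angular": [0, 0, 0.863], "jaw": -1}, {"offset": [-434, -269, -8], "angular": [0, 0, 0.863], "jaw": -1}, {"offset": [-434, -269, -8], "angular": [0, 0, 0.863], "jaw": -1}, {"offset": [-434, -269, -8], "angular": [0, 0, 0.863], "jaw": -1}, {"offset": [-434, -269, -8], "angular": [0, 0, 0.863], "jaw": -1}, {"offset": [-434, -269, -8], "angular": [0, 0, 0.863], "jaw": -1}, {"offset": [-434, -269, -8], "angular": [0, 0, 0.863], "jaw": -1}, {"offset": [-434, -269, -8], "angular": [0, 0, 0.863], "jaw": -1}, {"offset": [-434, -269, -8], "angular": [0, 0, 0.863], "jaw": -1}]'

```text
time_s: 1.1
tcp_pos: [0.5139, 0.2567, 0.3103]
orientation: [0.537, 0.843, -0.0, -0.0]
wrist_force: [1.3, 0.9, 0.0]
gripper_width: 0.0931
grip_force: 0.0
```

Run:
```python
from h import *
print(robot.get_obs()["q"].round(2))
go((.45,-.225,.31),np.radians(63))
pic("wrist","w1")
```

```text
[-0.66  0.5   0.25  1.64 -0.14  1.02  0.07]
offset [-4.096e+02 -2.616e+02  4.000e-01] turn [-0.001  0.     0.908] tcp [0.5139 0.2567 0.3103] t 1.1
```

View pics/w1.png

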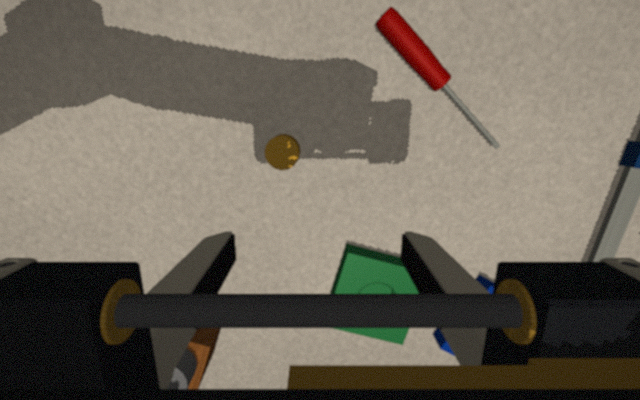

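The wrist view shows the cap top at (283,152) and the screwdriver. The area under the fingers is hidden by the gripper, so I should look with objects about 90 mm ahead along tool x.

Run:
```python
from h import *
o=robot.get_obs();c=cam("wrist",o)
print("cap",onz(c,(283,152),.028).round(4), proj(c,[.445,-.231,.1]))
go((.42,-.305,.31),np.radians(63))
```

```text
cap [0.4754 0.2528 0.028 ] [112.86415883 491.90207981]
offset [-461.9 -317.3    4.7] turn [0.007 0.008 0.892] tcp [0.5209 0.2462 0.3109] t 1.15
```

Emit:
drive_tool --rows '[{"offset": [-461, -325, 0], "angular": [0, 0, 0.9], "jaw": -1}, {"offset": [-461, -325, 0], "angular": [0, 0, 0.9], "jaw": -1}, {"offset": [-461, -325, 0], "angular": [0, 0, 0.9], "jaw": -1}, {"offset": [-461, -325, 0], "angular": [0, 0, 0.9], "jaw": -1}, {"offset": [-461, -325, 0], "angular": [0, 0, 0.9], "jaw": -1}, {"offset": [-461, -325, 0], "angular": [0, 0, 0.9], "jaw": -1}, {"offset": [-461, -325, 0], "angular": [0, 0, 0.9], "jaw": -1}, {"offset": [-461, -325, 0], "angular": [0, 0, 0.9], "jaw": -1}, {"offset": [-461, -325, 0], "angular": [0, 0, 0.9], "jaw": -1}, {"offset": [-461, -325, 0], "angular": [0, 0, 0.9], "jaw": -1}]'

```text
time_s: 2.15
tcp_pos: [0.4239, -0.2351, 0.3105]
orientation: [0.851, 0.526, 0.0, -0.0]
wrist_force: [0.8, 0.4, -1.0]
gripper_width: 0.0932
grip_force: 0.0
```

Run:
```python
from h import *
im,c,o=pic("wrist","w2"); np.savez("w2.npz",im=im,K=c[0],M=c[1],t=c[2])
go((.42,-.305,.31),np.radians(63))
```

```text
offset [-52.8  27.1   2.2] turn [ 0.005  0.009 -0.007] tcp [ 0.4203 -0.2456  0.3116] t 2.2
```

View pics/w2.png

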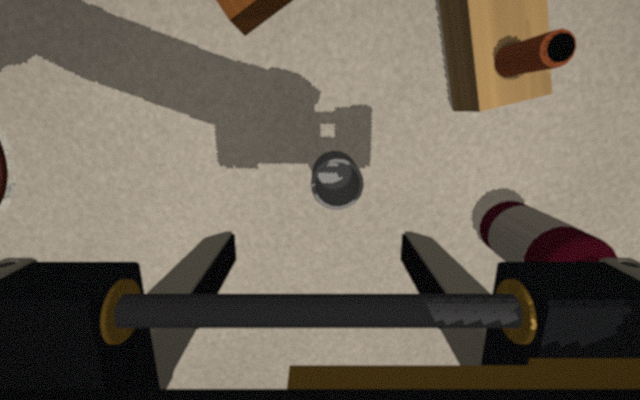

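The boot's mouth is at about (337,178), the copper tube's top at (560,47), and the bottle is on the right, clear of the gripper. I'll extract the rim by mask and measure it again from a second place.

Emit:
drive_tool --rows '[{"offset": [-45, 25, 0], "jaw": -1}, {"offset": [-45, 25, 0], "jaw": -1}, {"offset": [-45, 25, 0], "jaw": -1}]'

```text
validation failed for argument at $.ro...
```

Run:
```python
from h import *
im,c,o=pic("wrist","w3")
go((.42,-.305,.31),np.radians(63))
d=np.load("w2.npz");c2=(d["K"],d["M"],d["t"])
T,S=cam("top"),cam("scene")
for i,(I,cc) in enumerate([(d["im"],c2),(im,c)]):
    p=proj(cc,[.445,-.231,.1]);print("pred",p.round(0),"from337,178",onz(cc,(337,178),.1).round(4))
    x,y=int(p[0]),int(p[1]);cr=I[max(y-60,0):y+60,x-70:x+70];print(x,y)
    cv2.imwrite(f"pics/c{i}.png",cv2.resize(cr,None,fx=4,fy=4))
a=cv2.imread("pics/c0.png");b=cv2.imread("pics/c1.png");h=min(a.shape[0],b.shape[0]);s=np.hstack([a[:h],b[:h]]);cv2.imwrite("pics/cc.png",cv2.resize(s,(800,int(800*h/s.shape[1]))))
```

```text
offset [-56.9  28.    1.6] turn [ 0.002  0.005 -0.007] tcp [ 0.4213 -0.2416  0.3112] t 2.25
pred [336. 178.] from337,178 [ 0.4453 -0.2316  0.1   ]
336 177
pred [333. 163.] from337,178 [ 0.4418 -0.2449  0.1   ]
333 163
```

View pics/cc.png

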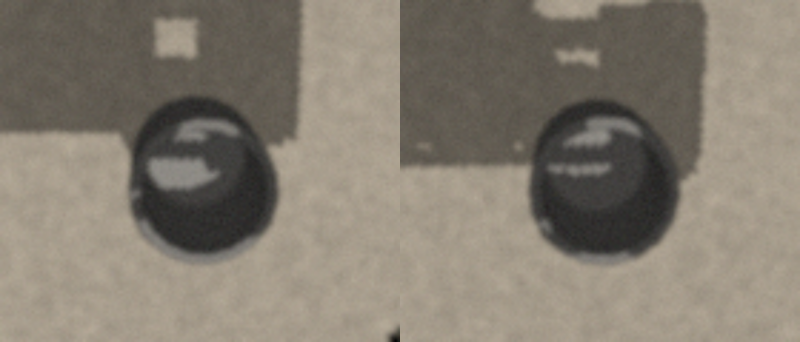

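Both crops show the rim centred at about (337,180) in w2. This agrees with the top/scene triangulation and puts the boot at (0.4455, -0.2305), rim at 0.10.

Run:
```python
from h import *
go((.4455,-.2305,.143),np.radians(63))
```

```text
offset [ 21.9  16.  168.2] turn [ 0.002  0.005 -0.007] tcp [ 0.4213 -0.2416  0.3112] t 2.25
```

Emit:
drive_tool --rows '[{"offset": [22, 16, 50], "angular": [0, 0, 0], "jaw": -1}, {"offset": [22, 16, 80], "angular": [0, 0, 0], "jaw": -1}, {"offset": [22, 16, 110], "angular": [0, 0, 0], "jaw": -1}, {"offset": [22, 16, 140], "angular": [0, 0, 0], "jaw": -1}, {"offset": [22, 16, 160], "angular": [0, 0, 0], "jaw": -1}, {"offset": [22, 16, 168], "angular": [0, 0, 0], "jaw": -1}, {"offset": [22, 16, 168], "angular": [0, 0, 0], "jaw": -1}, {"offset": [22, 16, 168], "angular": [0, 0, 0], "jaw": -1}]'

```text
time_s: 3.05
tcp_pos: [0.4492, -0.2213, 0.1433]
orientation: [0.851, 0.526, 0.0, 0.001]
wrist_force: [0.5, -0.2, 0.6]
gripper_width: 0.0931
grip_force: 0.0
```

Emit:
drive_tool --rows '[{"offset": [0, 0, 0], "angular": [0, 0, 0], "jaw": 1}, {"offset": [0, 0, 0], "angular": [0, 0, 0], "jaw": 1}, {"offset": [0, 0, 0], "angular": [0, 0, 0], "jaw": 1}, {"offset": [0, 0, 0], "angular": [0, 0, 0], "jaw": 1}, {"offset": [0, 0, 0], "angular": [0, 0, 0], "jaw": 1}, {"offset": [0, 0, 0], "angular": [0, 0, 0], "jaw": 1}, {"offset": [0, 0, 0], "angular": [0, 0, 0], "jaw": 1}, {"offset": [0, 0, 0], "angular": [0, 0, 0], "jaw": 1}]' --newtons 25

```text
time_s: 3.85
tcp_pos: [0.4487, -0.221, 0.1424]
orientation: [0.851, 0.526, -0.0, -0.0]
wrist_force: [1.4, 0.8, -1.0]
gripper_width: 0.0376
grip_force: 20.5
```

Run:
```python
from h import *
go((.60,.06,.29),np.radians(100))
```

```text
offset [ 319.     9.6 -147.6] turn [-0.001 -0.    -0.638] tcp [ 0.4487 -0.221   0.1424] t 3.85
```

Run:
```python
from h import *
im,c,o=pic("wrist");im2,_,_=pic("top")
im3,_,_=pic("scene")
a=cv2.resize(im[150:400,150:500],(560,400));b=cv2.resize(im3[90:200,190:290],None,fx=2.4,fy=2.4)[:264]
s=np.zeros((400,800,3),np.uint8);s[:400,:560]=a;s[:264,560:800]=b
cv2.imwrite("pics/g1.png",s);print(o["gripper_width"],o["grip_force"],o["tcp_pos"])
```

```text
0.03764998376553458 20.46392639167607 [ 0.44866583 -0.22100634  0.14240061]
```

View pics/g1.png

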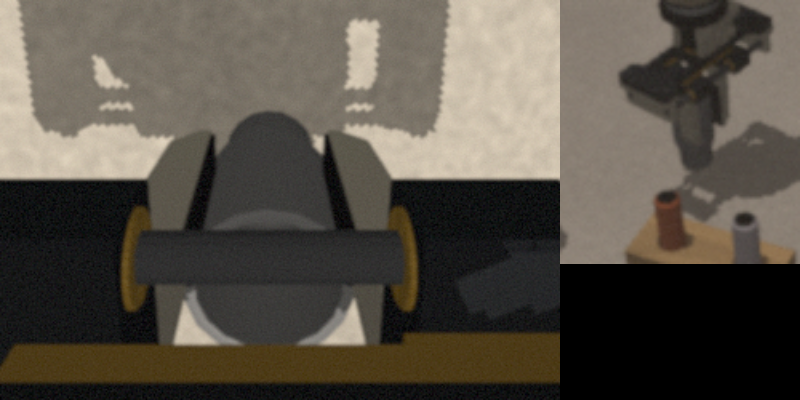

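Run:
```python
from h import *
o=robot.get_obs();c=cam("wrist",o)
print("rim",onz(c,(319,325),.1).round(4),"foot",onz(c,(319,232),.02).round(4))
for X in ([.4455,-.2305,.1],[.4487,-.221,.1],[.4487,-.221,.0],[.4455,-.2305,.0]): 
    p=proj(c,X); print(X,p.round(),"crop",((p-150)*1.6).round())
Q=R.from_quat(o["orientation"]).as_matrix()
for s in(-1,1):
  for z in (.046,.084):
    p=proj(c,o["tcp_pos"]+Q@[0,s*.0188,z]);print("pad",s,z,((p-150)*1.6).round())
    p=proj(c,o["tcp_pos"]+Q@[0,s*.025,z]);print("pad25",s,z,((p-150)*1.6).round())
```

```text
rim [ 0.44   -0.2389  0.1   ] foot [ 0.4463 -0.2269  0.02  ]
[0.4455, -0.2305, 0.1] [321. 306.] crop [274. 249.]
[0.4487, -0.221, 0.1] [318. 286.] crop [269. 218.]
[0.4487, -0.221, 0.0] [318. 214.] crop [269. 102.]
[0.4455, -0.2305, 0.0] [320. 227.] crop [272. 122.]
pad -1 0.046 [202. 211.]
pad25 -1 0.046 [180. 211.]
pad -1 0.084 [216. 155.]
pad25 -1 0.084 [198. 155.]
pad 1 0.046 [336. 211.]
pad25 1 0.046 [358. 211.]
pad 1 0.084 [323. 155.]
pad25 1 0.084 [340. 155.]
```

The rim is about 20 mm behind the grasp: I took the pose mid-swing, before the arm had settled, so the pads pinched the boot off-centre and it slid back. I'll open, back off and re-measure after settling.

Emit:
drive_tool --rows '[{"offset": [0, 0, 0], "angular": [0, 0, 0], "jaw": -0.6}, {"offset": [0, 0, 0], "angular": [0, 0, 0], "jaw": -1}, {"offset": [0, 0, 0], "angular": [0, 0, 0], "jaw": -1}, {"offset": [0, 0, 0], "angular": [0, 0, 0], "jaw": -1}, {"offset": [0, 0, 0], "angular": [0, 0, 0], "jaw": -1}, {"offset": [0, 0, -40], "angular": [0, 0, 0], "jaw": -1}, {"offset": [0, 0, -80], "angular": [0, 0, 0], "jaw": -1}, {"offset": [0, 0, -120], "angular": [0, 0, 0], "jaw": -1}, {"offset": [-40, 0, -150], "angular": [0, 0, 0], "jaw": -1}, {"offset": [-80, 0, -150], "angular": [0, 0, 0], "jaw": -1}]'

```text
time_s: 5.0
tcp_pos: [0.4147, -0.2941, 0.2969]
orientation: [0.85, 0.527, 0.002, 0.004]
wrist_force: [1.0, -0.5, -0.6]
gripper_width: 0.0926
grip_force: 0.0
```

Emit:
drive_tool --rows '[{"offset": [-20, 0, 0], "angular": [0, 0, 0], "jaw": -1}, {"offset": [-20, 0, 0], "angular": [0, 0, 0], "jaw": -1}, {"offset": [-20, 0, 0], "angular": [0, 0, 0], "jaw": -1}, {"offset": [-20, 0, 0], "angular": [0, 0, 0], "jaw": -1}, {"offset": [-20, 0, 0], "angular": [0, 0, 0], "jaw": -1}]'

```text
time_s: 5.5
tcp_pos: [0.4049, -0.3091, 0.2922]
orientation: [0.85, 0.527, 0.0, -0.001]
wrist_force: [-0.0, -0.8, 0.8]
gripper_width: 0.0931
grip_force: 0.0
```

Run:
```python
from h import *
im,c,o=pic("wrist","w4")
print(o["tcp_pos"].round(4),o["joint_vel"].round(3),robot.get_obs()["tcp_pos"].round(4))
p=proj(c,[.440,-.239,.1]);x,y=map(int,p);print(x,y,im.shape)
y0=max(y-80,0);cv2.imwrite("pics/c4.png",cv2.resize(im[y0:y+80,x-100:x+100],None,fx=3,fy=3));print(x-100,y0)
```

```text
[ 0.4049 -0.3091  0.2922] [ 0.    -0.001  0.007 -0.002  0.004 -0.     0.004] [ 0.4048 -0.3094  0.2923]
318 104 (400, 640, 3)
218 24
```

View pics/c4.png

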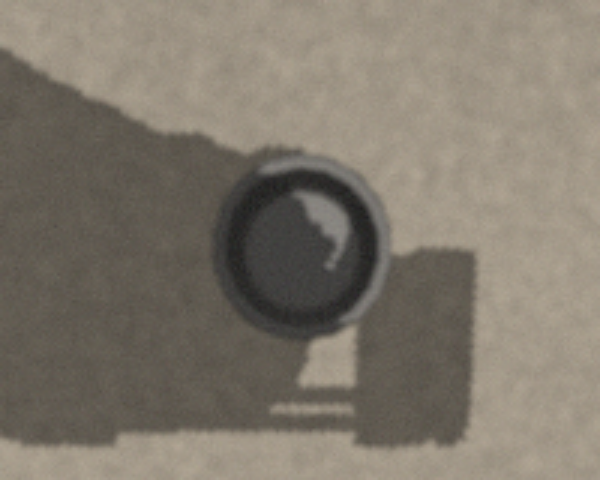

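The boot stands upright with its rim centred at crop (301,245), i.e. pixel (318.3,105.7).

Run:
```python
from h import *
o=robot.get_obs();c=cam("wrist",o)
b=onz(c,(318.3,105.7),.1);print(b.round(4))
im,T,_=pic("top");p=proj(T,b);print("top pred rim",p.round(1))
g=cv2.cvtColor(im,cv2.COLOR_BGR2GRAY);x,y=map(int,p);print(g[y-14:y+15:2,x-16:x+17:2])
go((b[0],b[1],.143),np.radians(63))
```

```text
[ 0.4392 -0.2401  0.1   ]
top pred rim [417.7 271.1]
[[132 132 131 133 133 134 132 129  97  86  86  87  83  87  88  87  99]
 [135 133 133 132 131 132 134 123  92  85  85  87  84  86  89  86  88]
 [131 127 125 124 122 116 110  97  88  84  87  88  85  85  87  87  89]
 [122 100  91  87  75  67  78  89  84  83  89  89  88  86  86  85  87]
 [ 97  85  81  66  56  71  93  81  70  62  67  85  90  88  89  86  84]
 [ 87  84  72  56  63  90  82  75  72  62  58  65  89  89  86  87  85]
 [ 82  83  67  54  68  83  70  69  69  64  56  56  72  98  92  86  86]
 [ 83  81  70  50  65  69  67  69  69  65  56  56  64 107 105  93  89]
 [ 81  83  76  60  55  65  69  68  67  64  55  57  66  89  91  95  94]
 [ 82  83  82  71  59  64  68  66  63  59  54  56  73  89  90  92 109]
 [ 82  83  83  81  72  67  63  59  57  57  61  64  81  89  97  95 117]
 [ 84  83  84  83  82  80  76  72  67  66  69  80  84  89  97  99 121]
 [ 84  82  84  84  82  82  83  84  81  80  85  84  85  96  92 113 129]
 [ 84  85  85  80  83  85  84  85  83  85  83  84  83  88  94 121 131]
 [ 85  85  83  82  82  81  86  82  85  85  84  85  86  85 106 127 132]]
offset [7.760e+01 1.000e-01 1.494e+02] turn [-0.001 -0.     0.009] tcp [ 0.4046 -0.3096  0.2923] t 5.6
```

Emit:
drive_tool --rows '[{"offset": [40, 0, 10], "angular": [0, 0, 0], "jaw": -1}, {"offset": [78, 0, 40], "angular": [0, 0, 0], "jaw": -1}, {"offset": [78, 0, 70], "angular": [0, 0, 0], "jaw": -1}, {"offset": [78, 0, 100], "angular": [0, 0, 0], "jaw": -1}, {"offset": [78, 0, 130], "angular": [0, 0, 0], "jaw": -1}, {"offset": [78, 0, 149], "angular": [0, 0, 0], "jaw": -1}, {"offset": [78, 0, 149], "angular": [0, 0, 0], "jaw": -1}, {"offset": [78, 0, 149], "angular": [0, 0, 0], "jaw": -1}, {"offset": [78, 0, 149], "angular": [0, 0, 0], "jaw": -1}]'

```text
time_s: 6.5
tcp_pos: [0.4396, -0.2413, 0.1447]
orientation: [0.851, 0.526, 0.001, 0.001]
wrist_force: [-0.4, -0.7, -0.2]
gripper_width: 0.0928
grip_force: 0.0
```

Emit:
drive_tool --rows '[{"offset": [0, 0, 0], "angular": [0, 0, 0], "jaw": 1}, {"offset": [0, 0, 0], "angular": [0, 0, 0], "jaw": 1}, {"offset": [0, 0, 0], "angular": [0, 0, 0], "jaw": 1}, {"offset": [0, 0, 0], "angular": [0, 0, 0], "jaw": 1}, {"offset": [0, 0, 0], "angular": [0, 0, 0], "jaw": 1}, {"offset": [0, 0, 0], "angular": [0, 0, 0], "jaw": 1}, {"offset": [0, 0, 0], "angular": [0, 0, 0], "jaw": 1}, {"offset": [0, 0, 0], "angular": [0, 0, 0], "jaw": 1}]' --newtons 25

```text
time_s: 7.3
tcp_pos: [0.4389, -0.2409, 0.1436]
orientation: [0.851, 0.526, 0.0, 0.0]
wrist_force: [0.3, 0.5, 0.0]
gripper_width: 0.0488
grip_force: 25.0
```

Run:
```python
from h import *
go((.57,.06,.27),np.radians(100))
```

```text
offset [ 327.8  -17.4 -126.4] turn [ 0.     0.    -0.639] tcp [ 0.4389 -0.2409  0.1436] t 7.3
```

Emit:
drive_tool --rows '[{"offset": [0, 0, -30], "angular": [0, 0, 0], "jaw": 1}, {"offset": [0, 0, -70], "angular": [0, 0, 0], "jaw": 1}, {"offset": [0, 0, -110], "angular": [0, 0, 0], "jaw": 1}, {"offset": [0, 0, -150], "angular": [0, 0, 0], "jaw": 1}, {"offset": [0, 0, -155], "angular": [0, 0, 0], "jaw": 1}, {"offset": [40, -1, -155], "angular": [0, 0, -0.1], "jaw": 1}, {"offset": [85, -2, -155], "angular": [0, 0, -0.2], "jaw": 1}]'

```text
time_s: 8.0
tcp_pos: [0.4741, -0.1645, 0.2978]
orientation: [0.794, 0.607, -0.001, -0.0]
wrist_force: [2.1, 0.5, -3.5]
gripper_width: 0.0485
grip_force: 25.0
```

Run:
```python
from h import *
o=robot.get_obs();print(o["gripper_width"],o["q"].round(2))
go((.668,.03,.30),np.radians(100))
```

```text
0.04851180004117129 [-0.07  0.43  0.52  1.86 -0.26  0.92  0.31]
offset [238.5 136.1  -2.5] turn [-0.002  0.    -0.44 ] tcp [ 0.4741 -0.1645  0.2978] t 8.0
```

Emit:
drive_tool --rows '[{"offset": [40, 22, -3], "angular": [0, 0, -0.08], "jaw": 1}, {"offset": [80, 45, -3], "angular": [0, 0, -0.16], "jaw": 1}, {"offset": [120, 68, -3], "angular": [0, 0, -0.24], "jaw": 1}, {"offset": [160, 90, -3], "angular": [0, 0, -0.32], "jaw": 1}, {"offset": [200, 113, -3], "angular": [0, 0, -0.4], "jaw": 1}, {"offset": [238, 136, -3], "angular": [0, 0, -0.44], "jaw": 1}, {"offset": [238, 136, -3], "angular": [0, 0, -0.44], "jaw": 1}, {"offset": [238, 136, -3], "angular": [0, 0, -0.44], "jaw": 1}, {"offset": [238, 136, -3], "angular": [0, 0, -0.44], "jaw": 1}, {"offset": [238, 136, -3], "angular": [0, 0, -0.44], "jaw": 1}]'

```text
time_s: 9.0
tcp_pos: [0.6676, 0.0283, 0.3012]
orientation: [0.643, 0.766, -0.001, -0.0]
wrist_force: [-0.1, -0.4, -2.9]
gripper_width: 0.0487
grip_force: 25.0
```

Run:
```python
from h import *
im,c,o=pic("wrist","w5"); print(o["tcp_pos"].round(4),o["gripper_width"],proj(c,[.65,.14,.03]))
```

```text
[0.6676 0.0283 0.3012] 0.04868252249030917 [320.2135513   70.15141283]
```

View pics/w5.png

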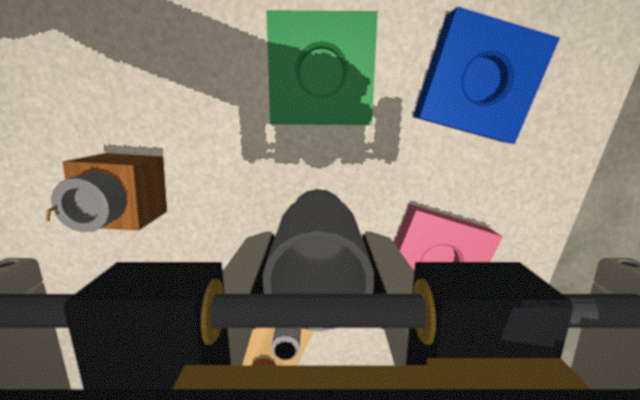

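The green stand is ahead with its hole at about (322,71). The boot is held upright; the blue and pink stands and the holder are to the sides.

Run:
```python
from h import *
im,c,o=pic("wrist");T=cam("top");t,_,_=pic("top")
def green(im,cc,seed):
    h=cv2.cvtColor(im,cv2.COLOR_BGR2HSV);m=cv2.inRange(h,(40,80,25),(85,255,255))
    k=max(cv2.findContours(m,0,2)[0],key=cv2.contourArea);q=cv2.approxPolyDP(cv2.convexHull(k),6,True)[:,0];return k,q
k,q=green(im,c,0);print(q.tolist())
H=[onz(c,p,.03) for p in q];print(np.round(H,4)[:,:2].tolist())
print("hole 322,71 ->",onz(c,(322,71),.03).round(4))
kt,qt=green(t,T,0);print("top",qt.tolist(),proj(T,onz(c,(322,71),.03)))
print("tri",tri([(c,(322,71)),(T,(286,202))]))
Q=R.from_quat(o["orientation"]);print("z tool",Q.apply([0,0,1]).round(4))
```

```text
[[267, 12], [376, 13], [369, 124], [270, 122]]
[[0.5892, 0.1841], [0.6954, 0.2018], [0.7116, 0.096], [0.6062, 0.0797]]
hole 322,71 -> [0.6523 0.1399 0.03  ]
top [[285, 186], [281, 218], [272, 221], [267, 189]] [285.16893796 201.23928603]
tri (array([0.65221018, 0.14055035, 0.01192316]), [np.float64(1.2202553149006323), np.float64(1.2202553149005924)])
z tool [-8.e-04 -7.e-04 -1.e+00]
```

Run:
```python
from h import *
go((.651,.1395,.200),np.radians(100))
go((.651,.1395,.155),np.radians(100))
o=robot.get_obs();c=cam("wrist",o);Q=R.from_quat(o["orientation"]);print(proj(c,o["tcp_pos"]+Q.apply([0,0,.043])))
```

```text
offset [111.6   2.3 101.9] turn [ 0.  0. -0.] tcp [0.6681 0.0292 0.3019] t 9.15
offset [111.6   2.3 146.9] turn [ 0.  0. -0.] tcp [0.6681 0.0292 0.3019] t 9.15
[317.69859593 285.42146649]
```

Emit:
drive_tool --rows '[{"offset": [40, 1, 0], "angular": [0, 0, 0], "jaw": 1}, {"offset": [80, 2, 20], "angular": [0, 0, 0], "jaw": 1}, {"offset": [110, 2, 50], "angular": [0, 0, 0], "jaw": 1}, {"offset": [110, 2, 80], "angular": [0, 0, 0], "jaw": 1}, {"offset": [110, 2, 95], "angular": [0, 0, 0], "jaw": 1}, {"offset": [110, 2, 100], "angular": [0, 0, 0], "jaw": 1}, {"offset": [110, 2, 100], "angular": [0, 0, 0], "jaw": 1}, {"offset": [110, 2, 100], "angular": [0, 0, 0], "jaw": 1}, {"offset": [110, 2, 100], "angular": [0, 0, 0], "jaw": 1}]'

```text
time_s: 10.05
tcp_pos: [0.6523, 0.1381, 0.2034]
orientation: [0.643, 0.766, 0.001, 0.001]
wrist_force: [0.2, -0.2, -2.0]
gripper_width: 0.0483
grip_force: 25.0
```

Emit:
drive_tool --rows '[{"offset": [0, 0, 10], "angular": [0, 0, 0], "jaw": 1}, {"offset": [0, 0, 20], "angular": [0, 0, 0], "jaw": 1}, {"offset": [0, 0, 29], "angular": [0, 0, 0], "jaw": 1}, {"offset": [0, 0, 36], "angular": [0, 0, 0], "jaw": 1}, {"offset": [0, 0, 42], "angular": [0, 0, 0], "jaw": 1}, {"offset": [0, 0, 46], "angular": [0, 0, 0], "jaw": 1}, {"offset": [0, 0, 46], "angular": [0, 0, 0], "jaw": 1}]'

```text
time_s: 10.75
tcp_pos: [0.6509, 0.1389, 0.1548]
orientation: [0.642, 0.767, -0.001, -0.0]
wrist_force: [-1.1, -0.2, -2.7]
gripper_width: 0.0486
grip_force: 25.0
```

Run:
```python
from h import *
go((.651,.1395,.1536),np.radians(100));o=robot.get_obs();print(o["wrist_force"],o["gripper_width"])
```

```text
offset [0.6 0.2 1.2] turn [-0.001  0.     0.001] tcp [0.6509 0.1389 0.1548] t 10.75
[-1.12635772 -0.16372349 -2.67682267] 0.048583833148183556
```

Emit:
drive_tool --rows '[{"offset": [0, 0, 1], "angular": [0, 0, 0], "jaw": 1}, {"offset": [0, 0, 1], "angular": [0, 0, 0], "jaw": -0.4}, {"offset": [0, 0, 1], "angular": [0, 0, 0], "jaw": -1}, {"offset": [0, 0, 1], "angular": [0, 0, 0], "jaw": -1}, {"offset": [0, 0, 1], "angular": [0, 0, 0], "jaw": -1}, {"offset": [0, 0, -30], "angular": [0, 0, 0], "jaw": -1}, {"offset": [0, 0, -70], "angular": [0, 0, 0], "jaw": -1}, {"offset": [0, 0, -110], "angular": [0, 0, 0], "jaw": -1}, {"offset": [0, 0, -145], "angular": [0, 0, 0], "jaw": -1}, {"offset": [0, 0, -145], "angular": [0, 0, 0], "jaw": -1}]'

```text
time_s: 11.75
tcp_pos: [0.6538, 0.1387, 0.3073]
orientation: [0.642, 0.767, 0.005, 0.004]
wrist_force: [0.5, 0.1, 0.2]
gripper_width: 0.0932
grip_force: 0.0
```

Run:
```python
from h import *
go((.47,-.12,.30),np.radians(80))
```

```text
offset [-222.5 -226.3    4.5] turn [ 0.013 -0.002  0.351] tcp [0.6538 0.1387 0.3073] t 11.75
```

Emit:
drive_tool --rows '[{"offset": [-32, -37, 0], "angular": [0, 0, 0.05], "jaw": -1}, {"offset": [-64, -75, 0], "angular": [0, 0, 0.1], "jaw": -1}, {"offset": [-96, -113, 0], "angular": [0, 0, 0.15], "jaw": -1}, {"offset": [-128, -151, 0], "angular": [0, 0, 0.2], "jaw": -1}, {"offset": [-160, -189, 0], "angular": [0, 0, 0.25], "jaw": -1}, {"offset": [-190, -224, 0], "angular": [0, 0, 0.3], "jaw": -1}, {"offset": [-218, -257, 0], "angular": [0, 0, 0.35], "jaw": -1}, {"offset": [-218, -257, 0], "angular": [0, 0, 0.35], "jaw": -1}, {"offset": [-218, -257, 0], "angular": [0, 0, 0.35], "jaw": -1}, {"offset": [-218, -257, 0], "angular": [0, 0, 0.35], "jaw": -1}]'

```text
time_s: 12.75
tcp_pos: [0.4371, -0.1196, 0.3004]
orientation: [0.765, 0.644, 0.0, -0.0]
wrist_force: [0.9, -0.6, 0.4]
gripper_width: 0.0931
grip_force: 0.0
```

Emit:
drive_tool --rows '[{"offset": [0, 0, 0], "angular": [0, 0, 0], "jaw": -1}, {"offset": [0, 0, 0], "angular": [0, 0, 0], "jaw": -1}]'

```text
time_s: 12.95
tcp_pos: [0.437, -0.1197, 0.3003]
orientation: [0.765, 0.644, -0.0, -0.0]
wrist_force: [-1.4, 0.7, 1.4]
gripper_width: 0.0933
grip_force: 0.0
```

Run:
```python
from h import *
im,c,o=pic("wrist","w6");t,T,_=pic("top");s,S,_=pic("scene")
print(o["tcp_pos"].round(4),proj(c,[.453,-.023,.098]))
x,y=map(int,proj(c,[.453,-.023,.098]));y0=max(y-75,0);x0=x-90;print(x0,y0)
a=cv2.resize(im[y0:y0+150,x0:x0+180],(480,400))
st=proj(T,[.651,.139,.1]);u,v=map(int,st);b=cv2.resize(t[v-25:v+25,u-40:u+40],(320,200))
u,v=map(int,proj(S,[.651,.139,.07]));d=cv2.resize(s[v-35:v+35,u-56:u+56],(320,200))
cv2.imwrite("pics/c6.png",np.hstack([a,np.vstack([b,d])]))
```

```text
[ 0.437  -0.1197  0.3003] [317.19881997  80.05289607]
227 5
```

View pics/c6.png

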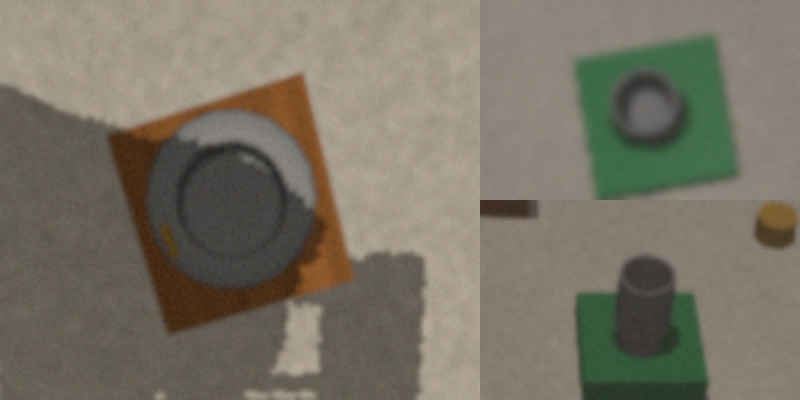

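The boot is seated upright in the green stand. The reed block's flange is centred at crop (232,199), i.e. pixel (314,79.6), with the wire at lower left.

Run:
```python
from h import *
o=robot.get_obs();c=cam("wrist",o)
p=onz(c,(314,79.6),.098);print(p.round(4),tri([(c,(314,79.6)),(cam("top"),(341,267))]),tri([(c,(314,79.6)),(cam("scene"),(318,143))]))
go((p[0],p[1],.153),np.radians(80))
```

```text
[ 0.4502 -0.0228  0.098 ] (array([ 0.45213057, -0.02445959,  0.10979243]), [np.float64(2.0784526681487443), np.float64(2.078452668148698)]) (array([ 0.45016761, -0.02185452,  0.09086212]), [np.float64(0.30679617665756764), np.float64(0.30679617665757436)])
offset [ 98.4  -3.4 147.4] turn [-0.     0.     0.002] tcp [ 0.4367 -0.1202  0.3004] t 13.1
```

Emit:
drive_tool --rows '[{"offset": [40, -1, 10], "angular": [0, 0, 0], "jaw": -1}, {"offset": [80, -3, 30], "angular": [0, 0, 0], "jaw": -1}, {"offset": [98, -3, 60], "angular": [0, 0, 0], "jaw": -1}, {"offset": [98, -3, 90], "angular": [0, 0, 0], "jaw": -1}, {"offset": [98, -3, 120], "angular": [0, 0, 0], "jaw": -1}, {"offset": [98, -3, 138], "angular": [0, 0, 0], "jaw": -1}, {"offset": [98, -3, 146], "angular": [0, 0, 0], "jaw": -1}, {"offset": [98, -3, 147], "angular": [0, 0, 0], "jaw": -1}, {"offset": [98, -3, 147], "angular": [0, 0, 0], "jaw": -1}, {"offset": [98, -3, 147], "angular": [0, 0, 0], "jaw": -1}]'

```text
time_s: 14.1
tcp_pos: [0.451, -0.0238, 0.1545]
orientation: [0.766, 0.643, 0.001, 0.001]
wrist_force: [-0.8, 0.7, 0.5]
gripper_width: 0.093
grip_force: 0.0
```

Run:
```python
from h import *
go((.4502,-.0228,.153),np.radians(80));o=robot.get_obs();print(o["wrist_force"])
```

```text
offset [ 0.8 -1.   1.5] turn [ 0.002 -0.     0.001] tcp [ 0.451  -0.0238  0.1545] t 14.1
[-0.79641894  0.69065184  0.48192011]
```

Emit:
drive_tool --rows '[{"offset": [0, 0, 1], "angular": [0, 0, 0], "jaw": 1}, {"offset": [0, 0, 1], "angular": [0, 0, 0], "jaw": 1}, {"offset": [0, 0, 1], "angular": [0, 0, 0], "jaw": 1}, {"offset": [0, 0, 1], "angular": [0, 0, 0], "jaw": 1}, {"offset": [0, 0, 1], "angular": [0, 0, 0], "jaw": 1}, {"offset": [0, 0, 1], "angular": [0, 0, 0], "jaw": 1}, {"offset": [0, 0, 1], "angular": [0, 0, 0], "jaw": 1}]' --newtons 25

```text
time_s: 14.8
tcp_pos: [0.4502, -0.0236, 0.1526]
orientation: [0.766, 0.643, -0.0, -0.0]
wrist_force: [-0.6, 0.5, 1.4]
gripper_width: 0.054
grip_force: 25.0
```

Emit:
drive_tool --rows '[{"offset": [0, 0, -15], "angular": [0, 0, 0], "jaw": 1}, {"offset": [0, 0, -40], "angular": [0, 0, 0], "jaw": 1}, {"offset": [0, 0, -70], "angular": [0, 0, 0], "jaw": 1}, {"offset": [0, 0, -100], "angular": [0, 0, 0], "jaw": 1}, {"offset": [0, 0, -130], "angular": [0, 0, 0], "jaw": 1}, {"offset": [0, 0, -155], "angular": [0, 0, 0], "jaw": 1}, {"offset": [0, 0, -165], "angular": [0, 0, 0], "jaw": 1}, {"offset": [0, 0, -165], "angular": [0, 0, 0], "jaw": 1}]'

```text
time_s: 15.6
tcp_pos: [0.4505, -0.0236, 0.3181]
orientation: [0.766, 0.643, 0.001, 0.0]
wrist_force: [-0.0, -0.1, -2.4]
gripper_width: 0.0539
grip_force: 25.0
```

Run:
```python
from h import *
go((.668,.035,.32),np.radians(100));o=robot.get_obs();print(o["wrist_force"])
```

```text
offset [ 95.3 204.1  -1.5] turn [ 0.002 -0.    -0.348] tcp [ 0.4505 -0.0236  0.3181] t 15.6
[-0.01281233 -0.07031172 -2.43151784]
```

Emit:
drive_tool --rows '[{"offset": [19, 40, -1], "angular": [0, 0, -0.07], "jaw": 1}, {"offset": [38, 82, -1], "angular": [0, 0, -0.14], "jaw": 1}, {"offset": [57, 123, -1], "angular": [0, 0, -0.21], "jaw": 1}, {"offset": [76, 164, -1], "angular": [0, 0, -0.28], "jaw": 1}, {"offset": [95, 204, -1], "angular": [0, 0, -0.35], "jaw": 1}, {"offset": [95, 204, -1], "angular": [0, 0, -0.35], "jaw": 1}, {"offset": [95, 204, -1], "angular": [0, 0, -0.35], "jaw": 1}, {"offset": [95, 204, -1], "angular": [0, 0, -0.35], "jaw": 1}, {"offset": [95, 204, -1], "angular": [0, 0, -0.35], "jaw": 1}, {"offset": [95, 204, -1], "angular": [0, 0, -0.35], "jaw": 1}]'

```text
time_s: 16.6
tcp_pos: [0.667, 0.0341, 0.319]
orientation: [0.643, 0.766, 0.0, -0.0]
wrist_force: [-0.4, -1.3, -1.6]
gripper_width: 0.0542
grip_force: 25.0
```

Run:
```python
from h import *
im,c,o=pic("wrist","w7");print(o["tcp_pos"].round(4))
p=proj(c,[.651,.139,.11]);x,y=map(int,p);y0=max(y-80,0);x0=x-100;print(x0,y0,p)
cv2.imwrite("pics/c7.png",cv2.resize(im[y0:,x0-40:x0+240],None,fx=600/(400-y0),fy=600/(400-y0)));print("scale",600/(400-y0))
Q=R.from_quat(o["orientation"]);print("tcp axis at reed top",proj(c,o["tcp_pos"]+Q.apply([0,0,.055])))
```

```text
[0.667  0.0341 0.319 ]
220 0 [320.89487678  70.77162986]
scale 1.5
tcp axis at reed top [317.72142012 272.02529041]
```

View pics/c7.png

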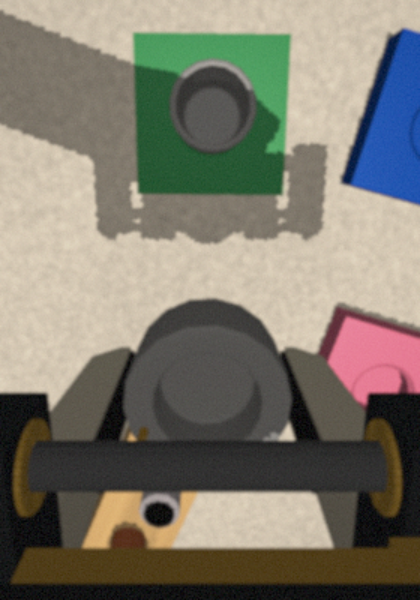

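The boot mouth is centred at pixel (322.3,71.3). The reed block hangs level between the fingers.

Run:
```python
from h import *
o=robot.get_obs();c=cam("wrist",o);p=onz(c,(322.3,71.3),.11);print(p.round(4))
go((p[0],p[1],.26),np.radians(100))
```

```text
[0.6524 0.139  0.11  ]
offset [105.6   3.8  59.2] turn [ 0.    -0.     0.001] tcp [0.6671 0.0343 0.3191] t 16.65
```

Emit:
drive_tool --rows '[{"offset": [40, 1, 0], "angular": [0, 0, 0], "jaw": 1}, {"offset": [75, 2, 5], "angular": [0, 0, 0], "jaw": 1}, {"offset": [105, 3, 20], "angular": [0, 0, 0], "jaw": 1}, {"offset": [105, 3, 40], "angular": [0, 0, 0], "jaw": 1}, {"offset": [105, 3, 54], "angular": [0, 0, 0], "jaw": 1}, {"offset": [105, 3, 54], "angular": [0, 0, 0], "jaw": 1}, {"offset": [105, 3, 54], "angular": [0, 0, 0], "jaw": 1}, {"offset": [105, 3, 54], "angular": [0, 0, 0], "jaw": 1}]'

```text
time_s: 17.45
tcp_pos: [0.6532, 0.1371, 0.266]
orientation: [0.643, 0.766, 0.001, 0.001]
wrist_force: [0.1, -0.3, -2.7]
gripper_width: 0.0539
grip_force: 25.0
```

Run:
```python
from h import *
go((.652,.139,.198),np.radians(100));o=robot.get_obs();print(o["wrist_force"])
```

```text
offset [ 2.1 -1.  68. ] turn [ 0.003  0.001 -0.001] tcp [0.6532 0.1371 0.266 ] t 17.45
[ 0.06619112 -0.28244423 -2.6517625 ]
```

Emit:
drive_tool --rows '[{"offset": [1, 0, 10], "angular": [0, 0, 0], "jaw": 1}, {"offset": [1, 0, 20], "angular": [0, 0, 0], "jaw": 1}, {"offset": [1, 0, 30], "angular": [0, 0, 0], "jaw": 1}, {"offset": [1, 0, 40], "angular": [0, 0, 0], "jaw": 1}, {"offset": [1, 0, 50], "angular": [0, 0, 0], "jaw": 1}, {"offset": [1, 0, 58], "angular": [0, 0, 0], "jaw": 1}, {"offset": [1, 0, 63], "angular": [0, 0, 0], "jaw": 1}, {"offset": [1, 0, 66], "angular": [0, 0, 0], "jaw": 1}, {"offset": [1, 0, 66], "angular": [0, 0, 0], "jaw": 1}]'

```text
time_s: 18.35
tcp_pos: [0.6521, 0.1395, 0.1982]
orientation: [0.642, 0.767, -0.0, -0.0]
wrist_force: [0.1, -0.7, -2.9]
gripper_width: 0.0541
grip_force: 25.0
```

Run:
```python
from h import *
go((.652,.139,.1966),np.radians(100));o=robot.get_obs();print(o["wrist_force"])
```

```text
offset [-0.4 -0.2  1.6] turn [-0.     0.     0.001] tcp [0.6521 0.1395 0.1982] t 18.35
[ 0.11378228 -0.7126071  -2.87590772]
```

Emit:
drive_tool --rows '[{"offset": [0, 0, 1.5], "angular": [0, 0, 0], "jaw": 1}, {"offset": [0, 0, 1.5], "angular": [0, 0, 0], "jaw": -0.4}, {"offset": [0, 0, 1.5], "angular": [0, 0, 0], "jaw": -1}, {"offset": [0, 0, 1.5], "angular": [0, 0, 0], "jaw": -1}, {"offset": [0, 0, 1.5], "angular": [0, 0, 0], "jaw": -1}, {"offset": [0, 0, -30], "angular": [0, 0, 0], "jaw": -1}, {"offset": [0, 0, -70], "angular": [0, 0, 0], "jaw": -1}, {"offset": [0, 0, -105], "angular": [0, 0, 0], "jaw": -1}, {"offset": [-30, -20, -125], "angular": [0, 0, 0], "jaw": -1}, {"offset": [-70, -20, -125], "angular": [0, 0, 0], "jaw": -1}]'

```text
time_s: 19.35
tcp_pos: [0.6449, 0.0691, 0.3282]
orientation: [0.64, 0.768, 0.003, 0.002]
wrist_force: [1.1, 0.8, 0.3]
gripper_width: 0.093
grip_force: 0.0
```

Run:
```python
from h import *
go((.615,-.31,.32),np.radians(76.6))
o=robot.get_obs();print(o["q"].round(2))
```

```text
offset [-367.4  -98.     6.9] turn [ 0.007 -0.003  0.416] tcp [0.6449 0.0691 0.3282] t 19.35
[-0.36  0.61  0.4   1.4  -0.25  1.16  0.25]
```

Emit:
drive_tool --rows '[{"offset": [-43, -11, -3], "angular": [0, 0, 0.05], "jaw": -1}, {"offset": [-86, -22, -3], "angular": [0, 0, 0.1], "jaw": -1}, {"offset": [-129, -33, -3], "angular": [0, 0, 0.15], "jaw": -1}, {"offset": [-172, -43, -3], "angular": [0, 0, 0.2], "jaw": -1}, {"offset": [-215, -54, -3], "angular": [0, 0, 0.25], "jaw": -1}, {"offset": [-258, -65, -3], "angular": [0, 0, 0.3], "jaw": -1}, {"offset": [-301, -76, -3], "angular": [0, 0, 0.36], "jaw": -1}, {"offset": [-344, -86, -3], "angular": [0, 0, 0.41], "jaw": -1}, {"offset": [-344, -86, -3], "angular": [0, 0, 0.41], "jaw": -1}, {"offset": [-344, -86, -3], "angular": [0, 0, 0.41], "jaw": -1}]'

```text
time_s: 20.35
tcp_pos: [0.6196, -0.2883, 0.3266]
orientation: [0.786, 0.619, -0.0, 0.0]
wrist_force: [0.2, 0.4, 0.5]
gripper_width: 0.0932
grip_force: 0.0
```

Emit:
drive_tool --rows '[{"offset": [0, 0, 0], "angular": [0, 0, 0], "jaw": -1}, {"offset": [0, 0, 0], "angular": [0, 0, 0], "jaw": -1}, {"offset": [0, 0, 0], "angular": [0, 0, 0], "jaw": -1}]'

```text
time_s: 20.65
tcp_pos: [0.6209, -0.285, 0.3267]
orientation: [0.784, 0.621, 0.0, -0.0]
wrist_force: [0.6, -0.3, -0.1]
gripper_width: 0.0932
grip_force: 0.0
```

Run:
```python
from h import *
im,c,o=pic("wrist","w8");s,S,_=pic("scene","s8")
print(o["tcp_pos"].round(4),"bottle",tri([(cam("top"),(487,205)),(S,(158,134))]))
x,y=map(int,proj(c,[.638,-.209,.12]));y0=max(y-120,0);x0=x-150;print(x0,y0,x,y)
a=cv2.resize(im[y0:y0+240,x0:x0+300],(500,400))
u,v=map(int,proj(S,[.651,.139,.09]));d=cv2.resize(s[v-60:v+60,u-45:u+45],(300,400))
cv2.imwrite("pics/c8.png",np.hstack([a,d]))
```

```text
[ 0.6209 -0.285   0.3267] bottle (array([ 0.61117672, -0.40517447,  0.1975044 ]), [np.float64(1.9227853306936553), np.float64(1.9227853306937723)])
167 0 317 105
```

View pics/c8.png

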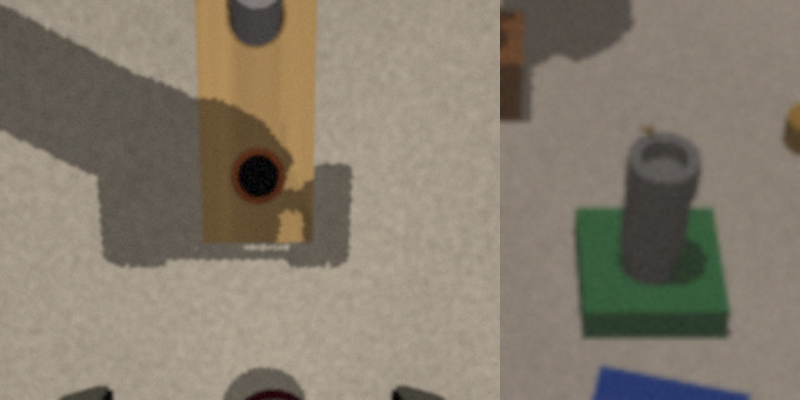

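The reed block is seated level on the boot. The copper tube's top is at pixel (322.4,106.2), and the rack's length runs along the image vertical, so the fingers will close across the rack.

Run:
```python
from h import *
o=robot.get_obs();c=cam("wrist",o)
p=onz(c,(322.4,106.2),.128);print(p.round(4),tri([(c,(322.4,106.2)),(cam("top"),(406,200))]),tri([(c,(322.4,106.2)),(cam("scene"),(236,172))]))
go((p[0],p[1],.158))
```

```text
[ 0.642  -0.2115  0.128 ] (array([ 0.64062899, -0.21237212,  0.11471427]), [np.float64(1.8363718751214446), np.float64(1.8363718751215923)]) (array([ 0.64065264, -0.20764505,  0.12388679]), [np.float64(4.124045685174934), np.float64(4.124045685174877)])
offset [ 77.    3.7 168.8] turn [0. 0. 0.] tcp [ 0.6207 -0.2856  0.3267] t 20.75
```

Emit:
drive_tool --rows '[{"offset": [40, 2, 10], "angular": [0, 0, 0], "jaw": -1}, {"offset": [76, 3, 30], "angular": [0, 0, 0], "jaw": -1}, {"offset": [76, 3, 60], "angular": [0, 0, 0], "jaw": -1}, {"offset": [76, 3, 90], "angular": [0, 0, 0], "jaw": -1}, {"offset": [76, 3, 120], "angular": [0, 0, 0], "jaw": -1}, {"offset": [76, 3, 150], "angular": [0, 0, 0], "jaw": -1}, {"offset": [76, 3, 168], "angular": [0, 0, 0], "jaw": -1}, {"offset": [76, 3, 168], "angular": [0, 0, 0], "jaw": -1}, {"offset": [76, 3, 168], "angular": [0, 0, 0], "jaw": -1}, {"offset": [76, 3, 168], "angular": [0, 0, 0], "jaw": -1}]'

```text
time_s: 21.75
tcp_pos: [0.6417, -0.2139, 0.1604]
orientation: [0.785, 0.62, 0.001, 0.001]
wrist_force: [-0.6, 0.1, -0.7]
gripper_width: 0.0929
grip_force: 0.0
```

Run:
```python
from h import *
go((.642,-.2115,.158));o=robot.get_obs();print(o["wrist_force"])
```

```text
offset [ 2.4 -0.3  2.4] turn [0. 0. 0.] tcp [ 0.6417 -0.2139  0.1604] t 21.75
[-0.64943131  0.10292695 -0.6800714 ]
```

Emit:
drive_tool --rows '[{"offset": [1, 0, 0], "angular": [0, 0, 0], "jaw": 1}, {"offset": [1, 0, 0], "angular": [0, 0, 0], "jaw": 1}, {"offset": [1, 0, 0], "angular": [0, 0, 0], "jaw": 1}, {"offset": [1, 0, 0], "angular": [0, 0, 0], "jaw": 1}, {"offset": [1, 0, 0], "angular": [0, 0, 0], "jaw": 1}, {"offset": [1, 0, 0], "angular": [0, 0, 0], "jaw": 1}, {"offset": [1, 0, 0], "angular": [0, 0, 0], "jaw": 1}, {"offset": [1, 0, 0], "angular": [0, 0, 0], "jaw": 1}, {"offset": [1, 0, 0], "angular": [0, 0, 0], "jaw": 1}]' --newtons 20

```text
time_s: 22.65
tcp_pos: [0.641, -0.2125, 0.1586]
orientation: [0.785, 0.62, -0.0, -0.0]
wrist_force: [-0.1, -0.6, 0.4]
gripper_width: 0.0273
grip_force: 20.0
```

Emit:
drive_tool --rows '[{"offset": [1, 0, -10], "angular": [0, 0, 0], "jaw": 1}, {"offset": [1, 0, -25], "angular": [0, 0, 0], "jaw": 1}, {"offset": [1, 0, -45], "angular": [0, 0, 0], "jaw": 1}, {"offset": [1, 0, -65], "angular": [0, 0, 0], "jaw": 1}, {"offset": [1, 0, -85], "angular": [0, 0, 0], "jaw": 1}, {"offset": [1, 0, -115], "angular": [0, 0, 0], "jaw": 1}, {"offset": [1, 0, -145], "angular": [0, 0, 0], "jaw": 1}, {"offset": [1, 0, -165], "angular": [0, 0, 0], "jaw": 1}, {"offset": [1, 0, -165], "angular": [0, 0, 0], "jaw": 1}, {"offset": [1, 0, -165], "angular": [0, 0, 0], "jaw": 1}]'

```text
time_s: 23.65
tcp_pos: [0.641, -0.2114, 0.324]
orientation: [0.785, 0.62, 0.0, 0.0]
wrist_force: [-0.5, 0.4, -0.8]
gripper_width: 0.027
grip_force: 20.0
```

Run:
```python
from h import *
go((.669,.025,.33),np.radians(100));o=robot.get_obs();print(o["wrist_force"])
```

```text
offset [236.4 -27.6  -6. ] turn [ 0.    -0.    -0.409] tcp [ 0.641  -0.2114  0.324 ] t 23.65
[-0.47263215  0.35781691 -0.82382136]
```

Emit:
drive_tool --rows '[{"offset": [34, -4, -6], "angular": [0, 0, -0.06], "jaw": 1}, {"offset": [68, -8, -6], "angular": [0, 0, -0.12], "jaw": 1}, {"offset": [102, -12, -6], "angular": [0, 0, -0.18], "jaw": 1}, {"offset": [136, -16, -6], "angular": [0, 0, -0.24], "jaw": 1}, {"offset": [170, -20, -6], "angular": [0, 0, -0.3], "jaw": 1}, {"offset": [204, -24, -6], "angular": [0, 0, -0.35], "jaw": 1}, {"offset": [236, -28, -6], "angular": [0, 0, -0.41], "jaw": 1}, {"offset": [236, -28, -6], "angular": [0, 0, -0.41], "jaw": 1}, {"offset": [236, -28, -6], "angular": [0, 0, -0.41], "jaw": 1}, {"offset": [236, -28, -6], "angular": [0, 0, -0.41], "jaw": 1}]'

```text
time_s: 24.65
tcp_pos: [0.6682, 0.0226, 0.3286]
orientation: [0.643, 0.766, -0.001, -0.0]
wrist_force: [-0.4, -0.6, -1.3]
gripper_width: 0.0276
grip_force: 20.0
```

Emit:
drive_tool --rows '[{"offset": [0, 0, 0], "angular": [0, 0, 0], "jaw": 1}, {"offset": [0, 0, 0], "angular": [0, 0, 0], "jaw": 1}, {"offset": [0, 0, 0], "angular": [0, 0, 0], "jaw": 1}]'

```text
time_s: 24.95
tcp_pos: [0.6687, 0.0236, 0.3296]
orientation: [0.643, 0.766, -0.0, 0.0]
wrist_force: [0.1, 0.3, -1.4]
gripper_width: 0.0277
grip_force: 20.0
```

Run:
```python
from h import *
im,c,o=pic("wrist","w9");print(o["tcp_pos"].round(4))
p=proj(c,[.652,.139,.142]);print(p)
cv2.imwrite("pics/c9.png",cv2.resize(im[:330,180:480],None,fx=1.8,fy=1.8))
Q=R.from_quat(o["orientation"]);print("axis at tube top, bottom",proj(c,o["tcp_pos"]+Q.apply([0,0,.0306])),proj(c,o["tcp_pos"]+Q.apply([0,0,.1506])))
```

```text
[0.6687 0.0236 0.3296]
[322.52919406  53.05757526]
axis at tube top, bottom [317.66856619 301.78941648] [317.83235002 210.55328764]
```

View pics/c9.png

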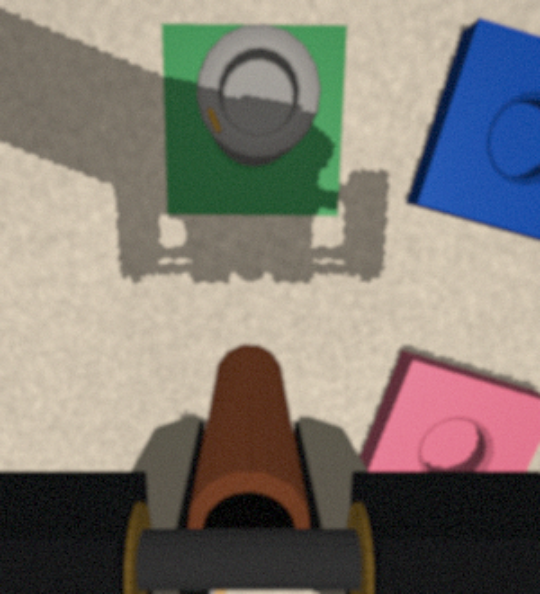

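The socket is centred at pixel (323.9,51.7). The tube hangs straight along the tool axis.

Run:
```python
from h import *
o=robot.get_obs();c=cam("wrist",o);p=onz(c,(323.9,51.7),.142);print(p.round(4))
go((p[0],p[1],.302))
```

```text
[0.6528 0.1404 0.142 ]
offset [117.5   4.7  27.6] turn [0. 0. 0.] tcp [0.6687 0.0239 0.3296] t 25.0
```

Emit:
drive_tool --rows '[{"offset": [35, 1, 0], "angular": [0, 0, 0], "jaw": 1}, {"offset": [70, 2, 0], "angular": [0, 0, 0], "jaw": 1}, {"offset": [100, 4, 0], "angular": [0, 0, 0], "jaw": 1}, {"offset": [117, 4, 0], "angular": [0, 0, 0], "jaw": 1}, {"offset": [117, 4, 10], "angular": [0, 0, 0], "jaw": 1}, {"offset": [117, 4, 20], "angular": [0, 0, 0], "jaw": 1}, {"offset": [117, 4, 22], "angular": [0, 0, 0], "jaw": 1}, {"offset": [117, 4, 22], "angular": [0, 0, 0], "jaw": 1}, {"offset": [117, 4, 22], "angular": [0, 0, 0], "jaw": 1}, {"offset": [117, 4, 22], "angular": [0, 0, 0], "jaw": 1}]'

```text
time_s: 26.0
tcp_pos: [0.6525, 0.1395, 0.308]
orientation: [0.643, 0.766, 0.0, 0.0]
wrist_force: [-0.2, -0.1, -1.0]
gripper_width: 0.0277
grip_force: 20.0
```

Run:
```python
from h import *
go((.6525,.1400,.2755));o=robot.get_obs();print(o["wrist_force"])
```

```text
offset [ 0.5  0.  32.5] turn [0. 0. 0.] tcp [0.6525 0.1395 0.308 ] t 26.0
[-0.20876215 -0.10482814 -0.99219167]
```

Emit:
drive_tool --rows '[{"offset": [0, 0, 6], "angular": [0, 0, 0], "jaw": 1}, {"offset": [0, 0, 12], "angular": [0, 0, 0], "jaw": 1}, {"offset": [0, 0, 18], "angular": [0, 0, 0], "jaw": 1}, {"offset": [0, 0, 23], "angular": [0, 0, 0], "jaw": 1}, {"offset": [0, 0, 28], "angular": [0, 0, 0], "jaw": 1}, {"offset": [0, 0, 31], "angular": [0, 0, 0], "jaw": 1}, {"offset": [0, 0, 33], "angular": [0, 0, 0], "jaw": 1}, {"offset": [0, 0, 33], "angular": [0, 0, 0], "jaw": 1}, {"offset": [0, 0, 33], "angular": [0, 0, 0], "jaw": 1}]'

```text
time_s: 26.9
tcp_pos: [0.6523, 0.1404, 0.2747]
orientation: [0.642, 0.767, 0.0, 0.0]
wrist_force: [0.5, -0.4, -1.7]
gripper_width: 0.0274
grip_force: 20.0
```

Run:
```python
from h import *
o=robot.get_obs();print(o["wrist_force"],o["tcp_pos"])
```

```text
[ 0.50181042 -0.38154743 -1.69862044] [0.65227465 0.140428   0.27466086]
```

Emit:
drive_tool --rows '[{"offset": [0, 0, 1], "angular": [0, 0, 0], "jaw": 1}, {"offset": [0, 0, 1], "angular": [0, 0, 0], "jaw": 0.2}, {"offset": [0, 0, 1], "angular": [0, 0, 0], "jaw": -0.5}, {"offset": [0, 0, 1], "angular": [0, 0, 0], "jaw": -0.5}, {"offset": [0, 0, 1], "angular": [0, 0, 0], "jaw": -0.5}, {"offset": [0, 0, -20], "angular": [0, 0, 0], "jaw": -0.5}, {"offset": [0, 0, -45], "angular": [0, 0, 0], "jaw": -0.5}, {"offset": [0, 0, -75], "angular": [0, 0, 0], "jaw": -0.5}, {"offset": [0, 0, -100], "angular": [0, 0, 0], "jaw": -1}, {"offset": [0, 0, -100], "angular": [0, 0, 0], "jaw": -1}]'

```text
time_s: 27.9
tcp_pos: [0.6536, 0.1402, 0.379]
orientation: [0.642, 0.767, 0.003, 0.003]
wrist_force: [-0.8, 0.2, -0.0]
gripper_width: 0.0811
grip_force: 0.0
```

Run:
```python
from h import *
o=robot.get_obs();print(o["q"].round(2))
go((.49,.16,.34),np.radians(115))
```

```text
[-0.46  0.62  0.42  1.26 -0.24  1.31  0.12]
offset [  48.2 -157.9   37.6] turn [ 0.009  0.001 -0.26 ] tcp [0.6536 0.1402 0.379 ] t 27.9
```

Emit:
drive_tool --rows '[{"offset": [12, -33, 0], "angular": [0, 0, -0.06], "jaw": -1}, {"offset": [24, -66, 0], "angular": [0, 0, -0.13], "jaw": -1}, {"offset": [36, -98, 0], "angular": [0, 0, -0.2], "jaw": -1}, {"offset": [48, -131, 0], "angular": [0, 0, -0.26], "jaw": -1}, {"offset": [48, -131, 25], "angular": [0, 0, -0.26], "jaw": -1}, {"offset": [48, -131, 50], "angular": [0, 0, -0.26], "jaw": -1}, {"offset": [48, -131, 75], "angular": [0, 0, -0.26], "jaw": -1}, {"offset": [48, -131, 75], "angular": [0, 0, -0.26], "jaw": -1}, {"offset": [48, -131, 75], "angular": [0, 0, -0.26], "jaw": -1}, {"offset": [48, -131, 75], "angular": [0, 0, -0.26], "jaw": -1}]'

```text
time_s: 28.9
tcp_pos: [0.5155, 0.1648, 0.3006]
orientation: [0.537, 0.843, 0.001, 0.001]
wrist_force: [-0.5, -0.1, 0.3]
gripper_width: 0.0932
grip_force: 0.0
```

Emit:
drive_tool --rows '[{"offset": [0, 0, 0], "angular": [0, 0, 0], "jaw": -1}, {"offset": [0, 0, 0], "angular": [0, 0, 0], "jaw": -1}, {"offset": [0, 0, 0], "angular": [0, 0, 0], "jaw": -1}]'

```text
time_s: 29.2
tcp_pos: [0.515, 0.1648, 0.3001]
orientation: [0.537, 0.843, 0.0, 0.0]
wrist_force: [0.7, 0.7, 0.7]
gripper_width: 0.0932
grip_force: 0.0
```

Run:
```python
from h import *
im,c,o=pic("wrist","w10");s,S,_=pic("scene")
print(o["tcp_pos"].round(4))
h=cv2.cvtColor(im,cv2.COLOR_BGR2HSV);m=cv2.inRange(h,(12,110,40),(32,255,255));m[260:]=0
n,l,st,ce=cv2.connectedComponentsWithStats(m);i=1+st[1:,4].argmax();print(st[i],ce[i],onz(c,ce[i],.028).round(4))
hs=cv2.cvtColor(s,cv2.COLOR_BGR2HSV);ms=cv2.inRange(hs,(12,110,40),(32,255,255));q=proj(S,[.473,.256,.02]).astype(int);ms[:q[1]-15]=0;ms[q[1]+15:]=0;ms[:,:q[0]-15]=0;ms[:,q[0]+15:]=0
cs=np.argwhere(ms).mean(0)[::-1];print(cs,"tri(body centre)",tri([(c,ce[i]),(S,cs)]))
x,y=map(int,ce[i]);y0=max(y-80,0);a=cv2.resize(im[y0:y0+160,x-100:x+100],(500,400));print(x-100,y0)
u,v=map(int,proj(S,[.652,.14,.14]));d=cv2.resize(s[v-80:v+80,u-60:u+60],(300,400))
cv2.imwrite("pics/c10.png",np.hstack([a,d]))
```

```text
[0.515  0.1648 0.3001]
[ 295   53   38   41 1192] [313.86828859  73.1283557 ] [0.4649 0.2633 0.028 ]
[416.09259259 178.2037037 ] tri(body centre) (array([0.46405326, 0.26508649, 0.01191552]), [np.float64(0.42139446796589414), np.float64(0.42139446796573965)])
213 0
```

View pics/c10.png

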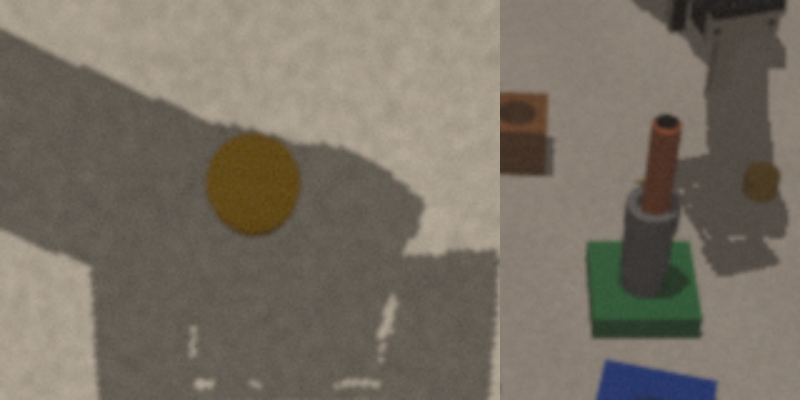

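The tube stands upright in the pipe. The cap is centred at (313.9,73.1), i.e. (0.465,0.263).

Run:
```python
from h import *
go((.465,.263,.089))
```

```text
offset [110.1  -3.8 210.9] turn [0. 0. 0.] tcp [0.5149 0.1647 0.2999] t 29.3
```

Emit:
drive_tool --rows '[{"offset": [45, -2, 15], "angular": [0, 0, 0], "jaw": -1}, {"offset": [90, -4, 30], "angular": [0, 0, 0], "jaw": -1}, {"offset": [110, -4, 60], "angular": [0, 0, 0], "jaw": -1}, {"offset": [110, -4, 95], "angular": [0, 0, 0], "jaw": -1}, {"offset": [110, -4, 130], "angular": [0, 0, 0], "jaw": -1}, {"offset": [110, -4, 160], "angular": [0, 0, 0], "jaw": -1}, {"offset": [110, -4, 185], "angular": [0, 0, 0], "jaw": -1}, {"offset": [110, -4, 200], "angular": [0, 0, 0], "jaw": -1}, {"offset": [110, -4, 200], "angular": [0, 0, 0], "jaw": -1}, {"offset": [110, -4, 200], "angular": [0, 0, 0], "jaw": -1}]'

```text
time_s: 30.3
tcp_pos: [0.4651, 0.2629, 0.0998]
orientation: [0.537, 0.843, 0.0, 0.0]
wrist_force: [0.4, -0.1, 0.3]
gripper_width: 0.0931
grip_force: 0.0
```

Emit:
drive_tool --rows '[{"offset": [0, 0, 5], "angular": [0, 0, 0], "jaw": -1}, {"offset": [0, 0, 10], "angular": [0, 0, 0], "jaw": -1}, {"offset": [0, 0, 10], "angular": [0, 0, 0], "jaw": -1}, {"offset": [0, 0, 10], "angular": [0, 0, 0], "jaw": -1}]'

```text
time_s: 30.7
tcp_pos: [0.4648, 0.2628, 0.0898]
orientation: [0.537, 0.843, 0.0, 0.0]
wrist_force: [0.1, -0.1, -0.8]
gripper_width: 0.0929
grip_force: 0.0
```

Run:
```python
from h import *
go((.465,.263,.089));o=robot.get_obs();print(o["wrist_force"])
```

```text
offset [0.1 0.3 0.8] turn [0. 0. 0.] tcp [0.4648 0.2628 0.0898] t 30.7
[ 0.12336504 -0.0895363  -0.81486785]
```

Emit:
drive_tool --rows '[{"offset": [0, 0, 0], "angular": [0, 0, 0], "jaw": 1}, {"offset": [0, 0, 0], "angular": [0, 0, 0], "jaw": 1}, {"offset": [0, 0, 0], "angular": [0, 0, 0], "jaw": 1}, {"offset": [0, 0, 0], "angular": [0, 0, 0], "jaw": 1}, {"offset": [0, 0, 0], "angular": [0, 0, 0], "jaw": 1}, {"offset": [0, 0, 0], "angular": [0, 0, 0], "jaw": 1}, {"offset": [0, 0, 0], "angular": [0, 0, 0], "jaw": 1}, {"offset": [0, 0, 0], "angular": [0, 0, 0], "jaw": 1}]' --newtons 15

```text
time_s: 31.5
tcp_pos: [0.4647, 0.2628, 0.0896]
orientation: [0.537, 0.843, -0.0, 0.0]
wrist_force: [-0.2, -0.5, -0.3]
gripper_width: 0.0401
grip_force: 15.0
```

Emit:
drive_tool --rows '[{"offset": [0, 0, -20], "angular": [0, 0, 0], "jaw": 1}, {"offset": [0, 0, -55], "angular": [0, 0, 0], "jaw": 1}, {"offset": [0, 0, -95], "angular": [0, 0, 0], "jaw": 1}, {"offset": [0, 0, -135], "angular": [0, 0, 0], "jaw": 1}, {"offset": [0, 0, -175], "angular": [0, 0, 0], "jaw": 1}, {"offset": [0, 0, -215], "angular": [0, 0, 0], "jaw": 1}, {"offset": [0, 0, -255], "angular": [0, 0, 0], "jaw": 1}, {"offset": [0, 0, -280], "angular": [0, 0, 0], "jaw": 1}, {"offset": [0, 0, -280], "angular": [0, 0, 0], "jaw": 1}]'

```text
time_s: 32.4
tcp_pos: [0.466, 0.263, 0.3732]
orientation: [0.537, 0.843, 0.004, 0.002]
wrist_force: [0.6, 0.3, -1.1]
gripper_width: 0.0398
grip_force: 15.0
```

Run:
```python
from h import *
go((.669,.04,.37),np.radians(100));o=robot.get_obs();print(o["wrist_force"])
```

```text
offset [-287.9   89.8    3.6] turn [ 0.008 -0.002  0.261] tcp [0.466  0.263  0.3732] t 32.4
[ 0.63799854  0.27708721 -1.1214983 ]
```

Emit:
drive_tool --rows '[{"offset": [-40, 13, -3], "angular": [0, 0, 0.04], "jaw": 1}, {"offset": [-80, 27, -3], "angular": [0, 0, 0.08], "jaw": 1}, {"offset": [-120, 40, -3], "angular": [0, 0, 0.12], "jaw": 1}, {"offset": [-160, 54, -3], "angular": [0, 0, 0.16], "jaw": 1}, {"offset": [-200, 67, -3], "angular": [0, 0, 0.2], "jaw": 1}, {"offset": [-240, 81, -3], "angular": [0, 0, 0.24], "jaw": 1}, {"offset": [-279, 94, -3], "angular": [0, 0, 0.26], "jaw": 1}, {"offset": [-279, 94, -3], "angular": [0, 0, 0.26], "jaw": 1}, {"offset": [-279, 94, -3], "angular": [0, 0, 0.26], "jaw": 1}, {"offset": [-279, 94, -3], "angular": [0, 0, 0.26], "jaw": 1}]'

```text
time_s: 33.4
tcp_pos: [0.667, 0.0511, 0.371]
orientation: [0.642, 0.767, -0.0, -0.002]
wrist_force: [-0.1, 0.5, -1.3]
gripper_width: 0.0402
grip_force: 15.0
```

Emit:
drive_tool --rows '[{"offset": [0, 0, 0], "angular": [0, 0, 0], "jaw": 1}, {"offset": [0, 0, 0], "angular": [0, 0, 0], "jaw": 1}, {"offset": [0, 0, 0], "angular": [0, 0, 0], "jaw": 1}]'

```text
time_s: 33.7
tcp_pos: [0.6674, 0.0506, 0.3729]
orientation: [0.642, 0.767, 0.0, -0.0]
wrist_force: [-0.7, -0.4, -0.6]
gripper_width: 0.0397
grip_force: 15.0
```

Run:
```python
from h import *
im,c,o=pic("wrist","w11");print(o["tcp_pos"].round(4),o["gripper_width"])
print(proj(c,[.6525,.14,.244]))
cv2.imwrite("pics/c11.png",cv2.resize(im[:330,180:480],None,fx=1.8,fy=1.8))
Q=R.from_quat(o["orientation"]);print("axis at cap top",proj(c,o["tcp_pos"]+Q.apply([0,0,.0617])))
```

```text
[0.6674 0.0506 0.3729] 0.03968208053399733
[319.54805169  82.47582935]
axis at cap top [317.73197601 265.39376886]
```

View pics/c11.png

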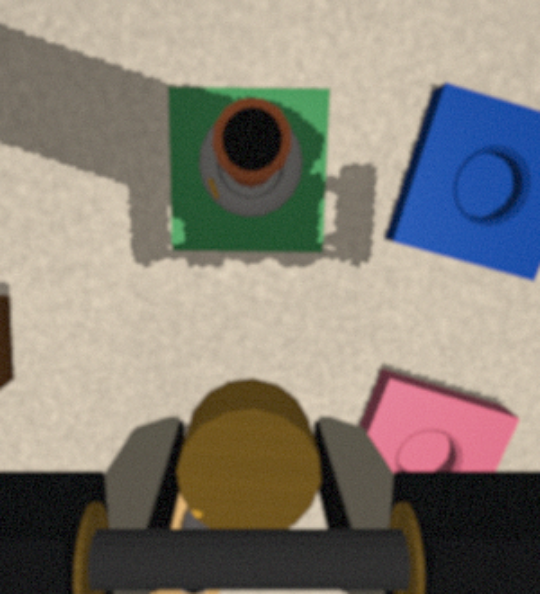

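The dark tube top is at pixel (320.3,76.7), a few mm further along tool +x than predicted. The cap sits level in the fingers.

Run:
```python
from h import *
o=robot.get_obs();c=cam("wrist",o);p=onz(c,(320.3,76.7),.244);print(p.round(4))
s,S,_=pic("scene");h=cv2.cvtColor(s,cv2.COLOR_BGR2HSV)
q=proj(S,[.6525,.14,.244]);print("scene pred top",q.round(1),"bottom",proj(S,[.6525,.14,.142]).round(1))
m=cv2.inRange(h,(0,90,30),(14,255,255))
u,v=map(int,q)
for r in range(v-2,v+50,6):
    x=np.flatnonzero(m[r,u-30:u+30]);print(r,(x.min()+u-30,x.max()+u-30) if len(x) else None,end=" ")
for z in(.15,.19,.23):print(z,proj(S,[.6525,.14,z]).round(1),proj(S,[p[0],p[1],z]).round(1))
go((p[0],p[1],.35))
```

```text
[0.6525 0.1431 0.244 ]
scene pred top [376.4 153.6] bottom [372.1 185.8]
151 None 157 (np.int64(373), np.int64(383)) 163 (np.int64(372), np.int64(383)) 169 (np.int64(372), np.int64(381)) 175 (np.int64(371), np.int64(381)) 181 (np.int64(370), np.int64(380)) 187 (np.int64(369), np.int64(379)) 193 None 199 None 0.15 [372.4 183.5] [373.7 183.6]
0.19 [374.  171.2] [375.4 171.3]
0.23 [375.8 158.3] [377.1 158.4]
offset [94.2  1.5 22.9] turn [0. 0. 0.] tcp [0.6676 0.0501 0.3728] t 33.8
```

Emit:
drive_tool --rows '[{"offset": [30, 0, 0], "angular": [0, 0, 0], "jaw": 1}, {"offset": [60, 1, 0], "angular": [0, 0, 0], "jaw": 1}, {"offset": [85, 1, 0], "angular": [0, 0, 0], "jaw": 1}, {"offset": [94, 1, 0], "angular": [0, 0, 0], "jaw": 1}, {"offset": [94, 1, 12], "angular": [0, 0, 0], "jaw": 1}, {"offset": [94, 1, 24], "angular": [0, 0, 0], "jaw": 1}, {"offset": [94, 1, 28], "angular": [0, 0, 0], "jaw": 1}, {"offset": [94, 1, 28], "angular": [0, 0, 0], "jaw": 1}, {"offset": [94, 1, 28], "angular": [0, 0, 0], "jaw": 1}, {"offset": [94, 1, 28], "angular": [0, 0, 0], "jaw": 1}]'

```text
time_s: 34.8
tcp_pos: [0.6526, 0.1416, 0.3451]
orientation: [0.643, 0.766, 0.0, 0.0]
wrist_force: [0.4, -0.1, -1.3]
gripper_width: 0.0403
grip_force: 15.0
```

Run:
```python
from h import *
go((.6525,.1430,.316));o=robot.get_obs();print(o["wrist_force"])
```

```text
offset [ 1.4  0.1 29.1] turn [0. 0. 0.] tcp [0.6526 0.1416 0.3451] t 34.8
[ 0.36037317 -0.05760928 -1.28117834]
```

Emit:
drive_tool --rows '[{"offset": [1, 0, 5], "angular": [0, 0, 0], "jaw": 1}, {"offset": [1, 0, 9], "angular": [0, 0, 0], "jaw": 1}, {"offset": [1, 0, 13], "angular": [0, 0, 0], "jaw": 1}, {"offset": [1, 0, 17], "angular": [0, 0, 0], "jaw": 1}, {"offset": [1, 0, 21], "angular": [0, 0, 0], "jaw": 1}, {"offset": [1, 0, 24], "angular": [0, 0, 0], "jaw": 1}, {"offset": [1, 0, 27], "angular": [0, 0, 0], "jaw": 1}, {"offset": [1, 0, 28], "angular": [0, 0, 0], "jaw": 1}, {"offset": [1, 0, 28], "angular": [0, 0, 0], "jaw": 1}]'

```text
time_s: 35.7
tcp_pos: [0.6521, 0.1433, 0.3164]
orientation: [0.642, 0.767, -0.0, -0.0]
wrist_force: [0.4, 1.2, -0.9]
gripper_width: 0.0402
grip_force: 15.0
```

Run:
```python
from h import *
go((.6525,.1430,.3158));o=robot.get_obs();print(o["wrist_force"])
```

```text
offset [-0.3  0.4  0.6] turn [0. 0. 0.] tcp [0.6521 0.1433 0.3164] t 35.7
[ 0.41398929  1.20071661 -0.91223457]
```

Emit:
drive_tool --rows '[{"offset": [0, 0, 0.5], "angular": [0, 0, 0], "jaw": 1}, {"offset": [0, 0, 1], "angular": [0, 0, 0], "jaw": 1}, {"offset": [0, 0, 1], "angular": [0, 0, 0], "jaw": 1}, {"offset": [0, 0, 1], "angular": [0, 0, 0], "jaw": 0.4}, {"offset": [0, 0, 1], "angular": [0, 0, 0], "jaw": -0.3}, {"offset": [0, 0, 1], "angular": [0, 0, 0], "jaw": -0.5}, {"offset": [0, 0, 1], "angular": [0, 0, 0], "jaw": -0.5}, {"offset": [0, 0, -15], "angular": [0, 0, 0], "jaw": -0.5}, {"offset": [0, 0, -40], "angular": [0, 0, 0], "jaw": -0.5}, {"offset": [0, 0, -70], "angular": [0, 0, 0], "jaw": -0.5}]'

```text
time_s: 36.7
tcp_pos: [0.6517, 0.1434, 0.3865]
orientation: [0.642, 0.767, -0.001, -0.001]
wrist_force: [-0.9, -0.2, -0.3]
gripper_width: 0.0693
grip_force: 0.0
```

Emit:
drive_tool --rows '[{"offset": [-40, 0, 0], "angular": [0, 0, 0], "jaw": -1}, {"offset": [-85, 0, 0], "angular": [0, 0, 0], "jaw": -1}, {"offset": [-110, 0, 0], "angular": [0, 0, 0], "jaw": -1}, {"offset": [-110, 0, 0], "angular": [0, 0, 0], "jaw": -1}, {"offset": [-110, 0, 0], "angular": [0, 0, 0], "jaw": -1}, {"offset": [-110, 0, 0], "angular": [0, 0, 0], "jaw": -1}]'

```text
time_s: 37.3
tcp_pos: [0.6714, 0.0374, 0.3864]
orientation: [0.641, 0.768, 0.001, -0.001]
wrist_force: [0.9, -0.4, -0.7]
gripper_width: 0.0929
grip_force: 0.0
```

Run:
```python
from h import *
im,c,o=pic("wrist");s,S,_=pic("scene");t,T,_=pic("top")
p=proj(c,[.652,.143,.254]);print(p,o["tcp_pos"].round(4))
x,y=map(int,p);a=cv2.resize(im[0:200,x-100:x+100],(400,400))
u,v=map(int,proj(S,[.652,.14,.14]));d=cv2.resize(s[v-70:v+70,u-70:u+70],(400,400))
cv2.imwrite("pics/c12.png",np.hstack([a,d]))
for z in(.11,.142,.226,.254):print(z,proj(S,[.652,.141,z]).round(1),((proj(S,[.652,.141,z])-[u-70,v-70])*400/140+[400,0]).round())
```

```text
[317.44374578  54.70049811] [0.6714 0.0374 0.3864]
0.11 [371.3 195.1] [598. 226.]
0.142 [372.5 185.7] [602. 199.]
0.226 [376.  159.5] [612. 124.]
0.254 [377.3 150.1] [615.  98.]
```

View pics/c12.png

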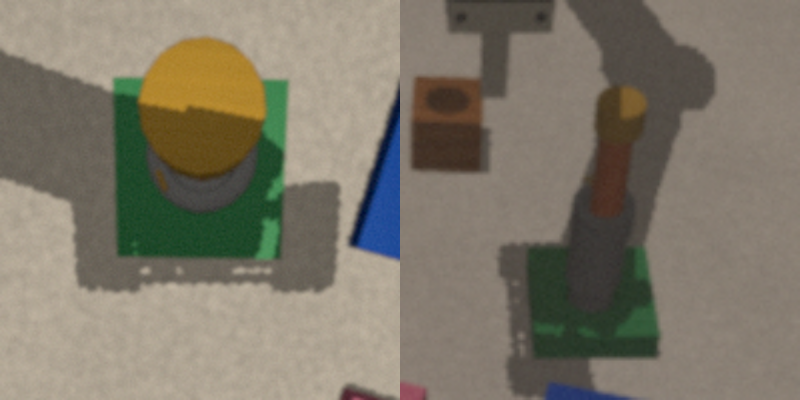

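The cap is level and fully down (top seen where 0.254 m predicts), the pipe stands upright, and the gripper is clear.

```bash
python3 -c "
from bench import robot
print(robot.hand_in())"
```

```text
the job is handed in; nothing more can be done
None
```

I built the reed pipe on the green stand in the order asked and handed it in at about 37 s; the last pictures show it upright with the cap fully down. My first grip on the boot was off-centre and pushed it a few millimetres along the bench, so I let go, re-measured and gripped it again.

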